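# Unload the pot mixer at the craft stall

## Robot

A 6-joint arm with a two-finger parallel gripper is mounted at the origin on the work surface. World frame = base frame: x ahead of the robot, y to its left, z up, the work surface at z = 0. Lengths are in m, angles in degrees, forces in N, time in s.
With the tool pointing down it reaches from about 0.375 to 0.9 m from the base axis. Payload 3.1 kg.
Tool frame: the origin (TCP) lies at the very end of the fingers, on their centre line; the grasp point (between the pads) lies 19 mm behind it; z points along the fingers, y is the direction in which the jaws open and shut (so a half turn about z gives the same grasp; the last joint's range is limited). The gripper opens to 85 mm and grips with 20 to 120 N. Pads are 22 mm wide; open, the fingers measure 114 mm over their backs; the gripper's body (76 mm by 85 mm) begins 54 mm behind the grasp point. The pads swing forward as they close: fully open they stand 13 mm farther back than shut.
Start: joints at [-75.258, 30.224, 82.088, -0, 67.689, -10.227], TCP at [0.264, -0.567, 0.231] pointing down, gripper open.
Joint ranges: [-176.69, 176.69], [-43.24, 126.21], [12.49, 139.97], [-82, 262], [0, 151.66], [-163.58, 163.58]. Speed limits (degrees/s): [159.86, 159.86, 180, 180, 180, 180].

## Interface

Orientations are given as a 3x3 rotation matrix whose columns are the frame's x, y, z axes.
In Python, from station import ctrl gives the robot as it stands. The module is installed in compiled form; this text tells all that it offers.
- The arm moves only by the tool apply_moves, never from a script. Its arguments are lists of equal length, an entry for each row: "delta_rot": the turn, a rotation vector about the tool's x, y, z in rad, a list of three; "delta_pos": the shift along the tool's x, y, z in mm, a list of three; "claw": the finger opening in mm, from 0 to 85.4. A call has 1 to 20 rows; each row shifts and turns the commanded pose from where the row before left it, along the tool's axes as they then stand; what a row does not reach is not made up. A row lasts 1/12 s, in which the tool goes at most 41.7 mm and 7.16 degrees, less where a joint would pass 70% of its speed; a pose out of reach is approached as far as the arm can. A call with a gripper value outside its range is refused whole. The fingers move at their own pace and stop on an object; the grip force is fixed at half the most. Time passes only in rows, so rows that do not move let the fingers close. It gives the time, the measured TCP pose, the force and the opening at its end, in the units of the state.
- ctrl.get_obs(): the state, without advancing time (a new reading comes with each control period).
- ctrl.camera(name): name is "scene" or "top" or "wrist"; returns (picture, depth): 400x640x3 uint8, red, green, blue; 400x640 float32, m along the optical axis (not along the pixel's ray), 0 where there is no reading.
- ctrl.camera_info(name): a dict with "vertical_fov" (degrees; the focal length in pixels is half the picture's height over the tangent of half this angle, whatever the lens; pixels are square), "cx", "cy" (the principal point, pixels), "view" (4x4, takes a point from world to camera coordinates). Camera axes: x right, y up, looking along -z (the intrinsics and any distortion apply to the point x, -y, -z); pixel columns grow to the right and rows downward; lengths in m; the calibration is good to about 2 mm. A picture is of the moment at which its call begins: read the wrist's pose just before it. camera_info takes no time and is no camera call; for the wrist camera it gives the pose at the moment of the call.
- ctrl.sign_off(): hands the job in, once; it reports no verdict.
The state is a dict: "t": time; "q": joint angles; "joint_velocities": joint speeds; "joint_efforts": joint torques, N m; "tcp_pos": TCP position; "orientation": TCP orientation; "ft_force": force on the tool from outside, world axes, zero at the start; "wrist_torque": the same for the moment, N m; "finger_gap": finger opening in m.
Only numpy, scipy, OpenCV 4.12 (cv2) and the standard library are available. Lean on these libraries where they do the work, as an engineer would, in place of code of your own. Each camera call takes 0.05 s, during which the arm holds its last target. There are 200 camera calls.

## Task

The pot mixer has finished: first turn its dial to the green mark. Then, with the two-pin spanner, free the keeper that holds the pots down (left-hand thread: it loosens clockwise seen from above) by turning it right to its stop; turn the keeper only with the spanner, never with the gripper. Stand every pot upright in the blue crate, one to a compartment, put the spanner back standing on its wooden stand with its pins in the slot, and leave the other things on the table alone.

Things in the scene. Friction and masses are not known exactly. Their poses are not given: they have to be found in the camera images.
- mixer: White pot mixer, fixed. Origin on the table under the keeper's axis, z up. Housing 200 mm (x) by 290 mm (y -100 to +190), top at z 48 mm; on it a green platform 184 mm square about the origin, top at z 65. In it four round pockets 43 mm wide, 12 deep (floor z 53) at (+-49.5, +-49.5) mm. Keeper on a post at the centre, dial at (0, 145).
- dial (a joint): Black selector dial, rad, growing clockwise seen from above. Detents at 0, 0.6, 1.2, 1.8, 2.4; stops at 0 and 2.4. The big green mark is at 0.6, the other marks are small and black. Starts at 1.2 or 1.8. Takes about 0.05 N m to leave a detent and settles into the nearest one when let go.
- dial_grip (a point): Point on the dial's axis at the height to grip, about 85 mm above the table; turns with the dial, z up. The dial is a disc 44 mm wide with an upright bar on it: 42 mm along x, 14 mm thick (y), its top 7 mm above this point, the disc 23 mm below it. A white line on the bar's -x half points at the set mark.
- keeper (a joint): Keeper's turn, rad, growing clockwise seen from above: 0 screwed tight, 0.85 the stop where it is free; starts at 0 to 0.1. Left-hand: clockwise loosens, anticlockwise meets the tight stop; it does not rise. Friction 0.2 N m, stays where left. Below 0.45 its four red tabs overhang the lids and hold the pots; free, they stand between the pockets.
- keeper_face (a point): Centre of the top face of the keeper's brass ring, 105 mm above the table; turns with it, z up. The ring lies 6 mm below the rim of a cup 68 mm wide inside, 76 outside. Two round holes 10 mm wide, 11 deep at x = +18 and -18 mm. Red tabs, 13 mm wide, reach 63 mm from the axis at 45, 135, 225, 315 degrees here, 2 mm above the lids.
- spanner: Two-pin spanner, upright on its stand, about 160 g. Dark cross bar 58 x 22 x 8 mm (x, y, z); two round-ended pins, 7 mm wide, 9 long, point down from it at x = +18 and -18 mm; above it an orange grip 34 mm along x, 16 thick (y), 8 to 58 mm above the origin. Origin: centre of the bar's underside, z up; at point keeper_face when fully engaged.
- stand_top (a point): Centre of the top face of the spanner's wooden stand (fixed block 90 x 60 x 30 mm), 30 mm above the table; x along the slot, z up. Slot 52 mm (x) by 13 mm (y), 16 deep. The spanner stands with its bar on this face, along x, pins in the slot, origin at this point.
- crate: Blue crate, loose, 0.8 kg, 136 mm square, 18 mm tall; walls, floor and cross dividers 4 mm thick: four compartments 62 mm square centred at (+-33, +-33) mm. Origin: centre of its underside, z up. Crate and spanner stand flank the mixer, either way round.
- pot_red: Pot of craft paste, an upright cylinder 40 mm in diameter and 46 mm tall with a white lid and a red body and lid spot, about 80 g. Origin: centre of its underside, z up its axis. It starts in one of the mixer's pockets (absent in some runs: None).
- pot_blue: Pot of craft paste, an upright cylinder 40 mm in diameter and 46 mm tall with a white lid and a blue body and lid spot, about 80 g. Origin: centre of its underside, z up its axis. It starts in one of the mixer's pockets (absent in some runs: None).
- pot_green: Pot of craft paste, an upright cylinder 40 mm in diameter and 46 mm tall with a white lid and a green body and lid spot, about 80 g. Origin: centre of its underside, z up its axis. It starts in one of the mixer's pockets (absent in some runs: None).
- pot_gold: Pot of craft paste, an upright cylinder 40 mm in diameter and 46 mm tall with a white lid and a gold body and lid spot, about 80 g. Origin: centre of its underside, z up its axis. It starts in one of the mixer's pockets (absent in some runs: None).
- pot_stack: Bystander: a column of three pots, 40 mm in diameter, 141 mm tall; origin at the centre of its underside.
- glass_jar: Bystander: glass jar 70 mm in diameter, 100 mm tall; origin at the centre of its underside.
- card_pile: Bystander: pile of black cards 100 by 140 by 20 mm; origin at the centre of its underside.
Not all that is in view belongs to the job. Of the things that look like the pot_green, the smallest one is meant.

How it is judged (in metres and radians):
On the way, in this order (a step that is already met when the one before it is completed fails the run):
1. the dial is on the green mark (within 0.18 rad of 0.6) (value of joint dial between 0.42 and 0.78 rad), for 0.3 s.
2. the keeper is turned free (beyond 0.72 rad) with the spanner's pins in the ring (origin within 5 mm of the ring's centre, under 5 mm above it), the dial on green (all of step 1 and value of joint keeper above 0.72 rad and horizontal distance between spanner and keeper_face below 0.005 m and z of spanner in the frame of keeper_face below 0.005 m), for 0.2 s.
At the end, for the whole second after the job is handed in: Dial within 0.18 rad of the green mark, keeper turned beyond 0.72 rad, every pot upright (0.15 rad) and at rest on the floor of a crate compartment, crate flat, spanner upright and at rest on its stand (12 mm along, 8 mm across the slot, bar within 4 mm of the top) (all of step 1 and value of joint keeper above 0.72 rad and x of pot_red in the frame of crate between -0.062 and 0.062 m and y of pot_red in the frame of crate between -0.062 and 0.062 m and z of pot_red in the frame of crate between -0.002 and 0.01 m and angle between each of pot_red, pot_blue, pot_green, pot_gold's own z axis and vertical below 0.15 rad and linear speed of each of pot_red, pot_blue, pot_green, pot_gold, spanner, crate below 0.02 m/s and x of pot_blue in the frame of crate between -0.062 and 0.062 m and y of pot_blue in the frame of crate between -0.062 and 0.062 m and z of pot_blue in the frame of crate between -0.002 and 0.01 m and x of pot_green in the frame of crate between -0.062 and 0.062 m and y of pot_green in the frame of crate between -0.062 and 0.062 m and z of pot_green in the frame of crate between -0.002 and 0.01 m and x of pot_gold in the frame of crate between -0.062 and 0.062 m and y of pot_gold in the frame of crate between -0.062 and 0.062 m and z of pot_gold in the frame of crate between -0.002 and 0.01 m and x of spanner in the frame of stand_top between -0.012 and 0.012 m and y of spanner in the frame of stand_top between -0.008 and 0.008 m and z of spanner in the frame of stand_top between -0.004 and 0.004 m and angle between spanner's own z axis and vertical below 0.1 rad and angle between crate's own z axis and vertical below 0.06 rad); the robot touches nothing.
It fails at once if a bystander is moved more than 20 mm (distance of any of pot_stack, glass_jar, card_pile from where it was at the start of the episode above 0.02 m).
It fails at once if the keeper is pushed by the fingers with more than 3 N (contact force between the fingers and keeper above 3 N).
Of pot_red, pot_blue, pot_green, pot_gold only 3 to 4 are there at a start; the rules pass over those that are not, and their reading is None.
At some moment in a run one of crate may be knocked a few centimetres aside while the robot is not near it.
It also fails if it takes over 208 s, if anything falls off the work surface, if the arm or the gripper's body presses on something with over 40 N, if the wrist force passes 120 N, or if a joint passes its speed limit or range.

## Working session

There is one attempt and no reset: what is moved stays moved. The work goes in short steps, Python scripts to look and compute and a tool call to move; the robot and the scene stay as the last step left them, time stands still between calls to the robot, and variables do not carry over. Pictures are saved under pics/ and viewed, on a budget of 14 in all, crops included, one or two more only if the job needs it, and the job is handed in when it is done.

Besides the shell and the picture viewer there is one more tool, called after ">>>" as a command line: name --argument value ..., lists and objects as JSON in quotes. apply_moves: Moves the arm, as the interface text tells. Its arguments: {"type":"object","properties":{"delta_rot":{"type":"array","items":{"type":"array","items":{"type":"number"}}},"delta_pos":{"type":"array","items":{"type":"array","items":{"type":"number"}}},"claw":{"type":"array","items":{"type":"number"}}},"required":["delta_rot","delta_pos","claw"]}

```bash
mkdir -p pics; ls
cat > h.py <<'E'
import numpy as np, cv2
from station import ctrl
def cam(n):
    i=ctrl.camera_info(n); p,d=ctrl.camera(n); return p,d,i
def save(p,f): cv2.imwrite('pics/'+f,cv2.cvtColor(p,cv2.COLOR_RGB2BGR))
def foc(i): return 200/np.tan(np.radians(i['vertical_fov'])/2)
def world(i,d):
    f=foc(i); v,u=np.mgrid[:400,:640]
    c=np.stack([(u-i['cx'])/f*d,-(v-i['cy'])/f*d,-d,np.ones_like(d)],-1)
    w=c@np.linalg.inv(i['view']).T
    w=w[...,:3]; w[d==0]=np.nan; return w
E
python3 - <<'E'
from h import *
print(ctrl.get_obs())
for n in('top','scene','wrist'):
    p,d,i=cam(n); print(n,{k:v for k,v in i.items()}); save(p,n+'0.png'); np.savez(n+'0.npz',p=p,w=world(i,d))
E
```

```text
pics
{'t': 0.0, 'q': array([-7.52570037e+01,  3.02801652e+01,  8.21555073e+01, -1.00954098e-03,
        6.76894027e+01, -1.02257783e+01]), 'joint_velocities': array([ 0.09260413,  0.03050431,  0.02796447,  0.01038569,  0.01908928,
       -0.0311405 ]), 'joint_efforts': array([ 1.85778840e-04, -4.42346764e+01, -1.78025526e+01, -5.54591099e-05,
        8.43731541e-03, -2.56036472e-06]), 'tcp_pos': array([ 0.2636816 , -0.56587217,  0.23032564]), 'orientation': array([[ 9.06535248e-01,  4.22129740e-01, -5.71294925e-04],
       [ 4.22129963e-01, -9.06532876e-01,  2.10695360e-03],
       [ 3.71510144e-04, -2.15118841e-03, -9.99997617e-01]]), 'ft_force': array([ 0.32942335,  0.26861304, -0.23718732]), 'wrist_torque': array([-0.05174134, -0.0367641 ,  0.03494551]), 'finger_gap': 0.08553293447496911}
top {'vertical_fov': 49.13822039876128, 'cx': 326.4360421513117, 'cy': 197.76797800355828, 'view': array([[-0.02106144, -0.9995642 ,  0.02068399, -0.00694792],
       [ 0.99569877, -0.01910399,  0.09065873, -0.63193699],
       [-0.09022407,  0.02250443,  0.9956672 , -0.99668639],
       [ 0.        ,  0.        ,  0.        ,  1.        ]])}
scene {'vertical_fov': 52.096976537506656, 'cx': 315.57431994747134, 'cy': 204.78256717079273, 'view': array([[ 0.58007533,  0.81442182, -0.01515616, -0.35375842],
       [-0.65137317,  0.47495496,  0.59171849,  0.34752949],
       [ 0.48910695, -0.33336898,  0.80600218, -1.45598976],
       [ 0.        ,  0.        ,  0.        ,  1.        ]])}
wrist {'vertical_fov': 60.47518766722122, 'cx': 320.30817688966823, 'cy': 200.0024228298319, 'view': array([[ 0.42169562, -0.90673598, -0.00163501, -0.62354549],
       [ 0.8724296 ,  0.40623075, -0.27174099,  0.03549084],
       [ 0.24706152,  0.11316555,  0.96236904, -0.37918582],
       [ 0.        ,  0.        ,  0.        ,  1.        ]])}
```

View pics/top0.png

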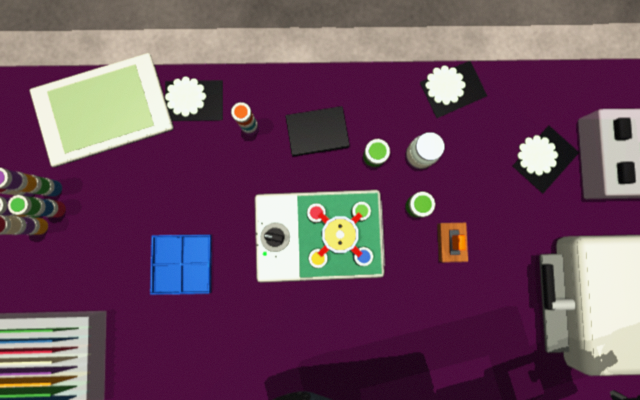

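View pics/scene0.png

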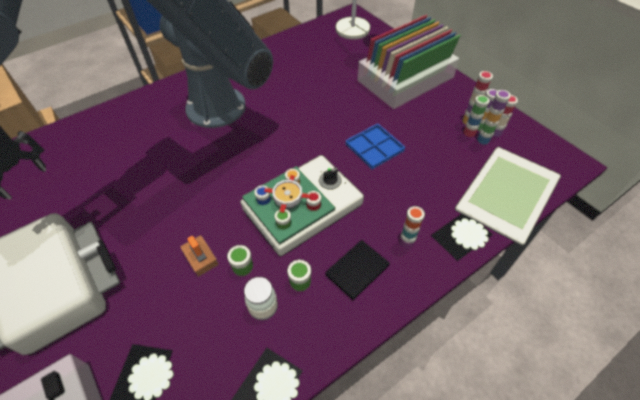

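Candidates for pot_green: the pot in the mixer pocket at (361,211), plus two bigger free pots at (377,152) and (422,204). The smallest is the one in the pocket. The mixer is at (340,235), dial (275,237), stand and spanner (455,242), crate (181,264). I'll check this with one crop and measure.

Run:
```python
from h import *
z=np.load('top0.npz');p,w=z['p'],z['w']
c=cv2.resize(p[130:310,240:500],None,fx=3,fy=3,interpolation=cv2.INTER_CUBIC); save(c,'crop1.png')
hsv=cv2.cvtColor(p,cv2.COLOR_RGB2HSV)
def rep(n,m,lo=0,hi=1):
    m=m&(w[...,2]>lo)&(w[...,2]<hi); q=w[m]
    r=cv2.minAreaRect((q[:,:2]*1000).astype(np.float32)); print(n,m.sum(),q.mean(0).round(4),np.median(q[:,2]).round(4),r)
H,S,V=[hsv[...,k].astype(int) for k in range(3)]
R=np.zeros(H.shape,bool)
def box(a,b,c,d):
    r=R.copy(); r[b:d,a:c]=1; return r
rep('crate',box(140,225,220,305)&(H>95)&(H<125)&(S>100))
rep('platform',box(290,180,395,290)&(H>65)&(H<90)&(S>80),.055,.075)
rep('mixer',box(245,180,395,290),.03,.08)
rep('ring',box(315,210,365,260)&(H>15)&(H<35),.09,.12)
rep('dialbar',box(255,215,298,260),.075,.12)
rep('dialdisc',box(255,215,298,260),.054,.12)
rep('stand',box(430,210,480,270),.022,.036)
rep('bar',box(430,210,480,270),.034,.045)
rep('grip',box(430,210,480,270),.075,.12)
for n,b in(('red',(305,203,326,222)),('green',(352,202,371,221)),('gold',(308,248,328,268)),('blue',(354,247,374,267)),('g2',(360,135,392,170)),('g3',(405,185,438,220))):
    rep(n,box(*b),.092 if n[0]!='g2' else .02,.103)
```

```text
crate 3392 [0.484  0.3263 0.006 ] 0.0039 ((483.7005920410156, 326.89434814453125), (143.73570251464844, 138.8914031982422), 89.81855773925781)
platform 4008 [ 0.5446 -0.0437  0.064 ] 0.064 ((545.667724609375, -45.08404541015625), (181.11578369140625, 181.43235778808594), 1.0985028743743896)
mixer 8708 [0.5441 0.0103 0.0559] 0.0608 ((545.4954223632812, -1.7643890380859375), (200.42098999023438, 293.7326354980469), 1.0887517929077148)
ring 859 [ 0.5429 -0.0418  0.1031] 0.1038 ((542.9295654296875, -40.59694290161133), (101.59283447265625, 106.73274230957031), 85.54728698730469)
dialbar 125 [0.5437 0.0992 0.0902] 0.0903 ((543.6774291992188, 99.74253845214844), (41.73832321166992, 13.671720504760742), 77.59375)
dialdisc 397 [0.5438 0.0986 0.0687] 0.0609 ((543.2215576171875, 98.88331604003906), (62.64488220214844, 61.8969612121582), 31.425493240356445)
stand 736 [ 0.5227 -0.3108  0.0293] 0.0291 ((522.3226928710938, -314.917724609375), (61.453731536865234, 88.62071990966797), 88.90987396240234)
bar 131 [ 0.5227 -0.3112  0.0374] 0.0372 ((524.7767333984375, -308.607177734375), (30.48165893554
[... 317 characters left out ...]
61523438)
green 239 [ 0.5972 -0.0938  0.0985] 0.0985 ((595.79931640625, -93.36540222167969), (38.978919982910156, 39.17405319213867), 4.764460563659668)
gold 249 [0.4956 0.0039 0.0985] 0.0984 ((497.56109619140625, 2.952617645263672), (38.595279693603516, 38.90694046020508), 88.24127197265625)
blue 240 [ 0.4972 -0.096   0.0985] 0.0986 ((497.5052795410156, -94.41883850097656), (39.5378303527832, 38.68077850341797), 88.64836120605469)
g2 0 [nan nan nan] nan ((0.0, 0.0), (0.0, 0.0), 0.0)
g3 0 [nan nan nan] nan ((0.0, 0.0), (0.0, 0.0), 0.0)<stdin>:7: RuntimeWarning: Mean of empty slice.
  ret = um.true_divide(
  return _methods._mean(a, axis=axis, dtype=dtype,
  ret = ret.dtype.type(ret / rcount)
```

View pics/crop1.png

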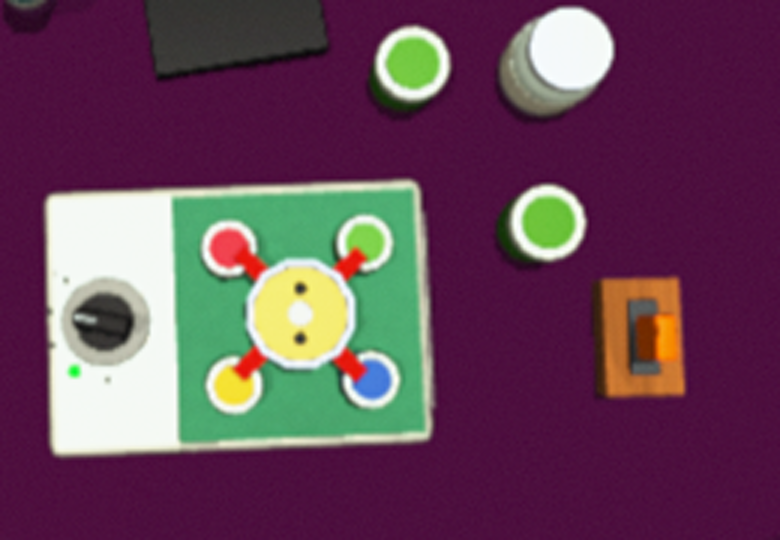

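The crop confirms the pocket pot at (364,241) is the smallest green one. The dial's white line points at the 1.8 mark, and the green mark at (74,371) is 1.2 rad anticlockwise of it. Next I move above the dial.

>>> apply_moves --delta_rot '[[0,0,0],[0,0,0],[0,0,0],[0,0,0],[0,0,0],[0,0,0],[0,0,0],[0,0,0],[0,0,0],[0,0,0],[0,0,0],[0,0,0],[0,0,0],[0,0,0],[0,0,0],[0,0,0],[0,0,0],[0,0,0],[0,0,0],[0,0,0]]' --delta_pos '[[26.7,-24.3,-1],[26.7,-24.3,-1],[26.7,-24.3,-1],[26.7,-24.3,-1],[26.7,-24.3,-1],[26.7,-24.3,-1],[26.7,-24.3,-1],[26.7,-24.3,-1],[26.7,-24.3,-1],[26.7,-24.3,-1],[26.7,-24.3,-1],[26.7,-24.3,-1],[26.7,-24.3,-1],[26.7,-24.3,-1],[26.7,-24.3,-1],[26.7,-24.3,-1],[26.7,-24.3,-1],[26.7,-24.3,-1],[26.7,-24.3,-1],[26.7,-24.3,-1]]' --claw '[60,60,60,60,60,60,60,60,60,60,60,60,60,60,60,60,60,60,60,60]'

```text
t: 1.82
tcp_pos: [0.5429, 0.1013, 0.2512]
orientation: [[0.906, 0.422, -0.001], [0.422, -0.906, -0.0], [-0.0, -0.0, -1.0]]
ft_force: [0.1, -0.7, -0.3]
finger_gap: 0.0601
```

>>> apply_moves --delta_rot '[[0,0,-0.117],[0,0,-0.117],[0,0,-0.117],[0,0,-0.117],[0,0,-0.117],[0,0,-0.117],[0,0,-0.117],[0,0,-0.117],[0,0,0],[0,0,0]]' --delta_pos '[[0,0,0],[0,0,0],[0,0,0],[0,0,0],[0,0,0],[0,0,0],[0,0,0],[0,0,0],[0,0,0],[0,0,0]]' --claw '[60,60,60,60,60,60,60,60,60,60]'

```text
t: 2.65
tcp_pos: [0.5426, 0.0995, 0.2511]
orientation: [[0.201, 0.98, -0.001], [0.98, -0.201, 0.0], [-0.0, -0.001, -1.0]]
ft_force: [-0.2, -0.6, 0.5]
finger_gap: 0.0597
```

```bash
cat >> h.py <<'E'
def state():
    o=ctrl.get_obs(); R=o['orientation']; phi=np.degrees(np.arctan2(R[1,1],R[0,1]))
    print('t',round(o['t'],2),'tcp',o['tcp_pos'].round(4),'phi',phi.round(2),'tilt',np.degrees(np.arccos(-R[2,2])).round(2),'F',o['ft_force'].round(1),'gap',round(o['finger_gap'],4),'q',o['q'].round(0)); return o,phi
def plan(x,y,z,phi=None):
    o,p=state(); R=o['orientation']
    print('tool delta mm',((R.T@(np.array([x,y,z])-o['tcp_pos']))*1000).round(1),'rz',None if phi is None else np.radians(p-phi).round(4))
E
python3 - <<'E'
from h import *
p,d,i=cam('wrist'); save(p,'w1.png'); np.savez('w1.npz',p=p,w=world(i,d)); plan(.5427,.0999,.070,-11.4)
w=world(i,d)
m=(w[...,2]>.08)&(np.hypot(w[...,0]-.543,w[...,1]-.1)<.03);q=w[m];print(q.mean(0),cv2.minAreaRect((q[:,:2]*1000).astype(np.float32)))
E
```

```text
t 2.7 tcp [0.5426 0.0994 0.2511] phi -11.56 tilt 0.03 F [ 0.1 -0.3  0.4] gap 0.0599 q [-1. 23. 91.  0. 65. 10.]
tool delta mm [  0.5   0.  181.1] rz -0.0028
[0.54740744 0.1118225  0.3188022 ] ((546.9119873046875, 104.48365020751953), (49.93128967285156, 46.08582305908203), 14.69948673248291)
```

View pics/w1.png

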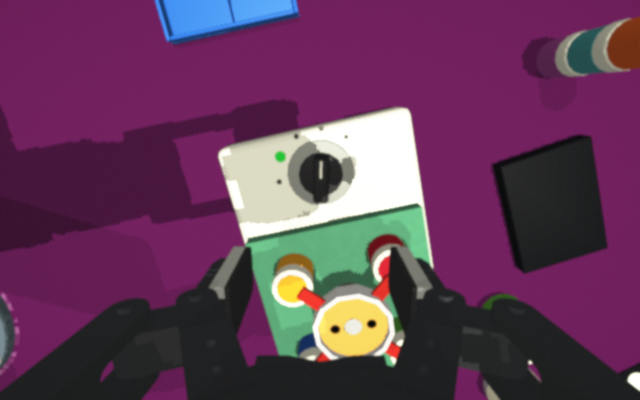

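The dial at (320,175) has its bar upright in the wrist picture, parallel to the pads. The keeper is at (353,327). Descend and grip the bar.

>>> apply_moves --delta_rot '[[0,0,0],[0,0,0],[0,0,0],[0,0,0],[0,0,0],[0,0,0],[0,0,0],[0,0,0],[0,0,0],[0,0,0],[0,0,0],[0,0,0],[0,0,0],[0,0,0],[0,0,0],[0,0,0],[0,0,0],[0,0,0]]' --delta_pos '[[0,0,22.5],[0,0,22.5],[0,0,22.5],[0,0,22.5],[0,0,22.5],[0,0,22.5],[0,0,22.5],[0,0,22.5],[0,0,0],[0,0,0],[0,0,0],[0,0,0],[0,0,0],[0,0,0],[0,0,0],[0,0,0],[0,0,0],[0,0,0]]' --claw '[60,60,60,60,60,60,60,60,60,60,5,5,5,5,5,5,5,5]'

```text
t: 4.2
tcp_pos: [0.5428, 0.0996, 0.0729]
orientation: [[0.198, 0.98, 0.001], [0.98, -0.198, 0.0], [0.0, 0.001, -1.0]]
ft_force: [-2.0, 0.4, 5.8]
finger_gap: 0.0123
```

>>> apply_moves --delta_rot '[[0,0,-0.1],[0,0,-0.1],[0,0,-0.1],[0,0,-0.1],[0,0,-0.1],[0,0,-0.1],[0,0,-0.1],[0,0,-0.1],[0,0,-0.1],[0,0,-0.1],[0,0,-0.1],[0,0,-0.1],[0,0,0],[0,0,0],[0,0,0],[0,0,0]]' --delta_pos '[[0,0,0],[0,0,0],[0,0,0],[0,0,0],[0,0,0],[0,0,0],[0,0,0],[0,0,0],[0,0,0],[0,0,0],[0,0,0],[0,0,0],[0,0,0],[0,0,0],[0,0,0],[0,0,0]]' --claw '[5,5,5,5,5,5,5,5,5,5,5,5,5,5,5,5]'

```text
t: 5.53
tcp_pos: [0.5435, 0.1, 0.0729]
orientation: [[-0.841, 0.542, 0.002], [0.542, 0.841, 0.001], [-0.002, 0.002, -1.0]]
ft_force: [-0.3, 2.2, 7.5]
finger_gap: 0.0127
```

>>> apply_moves --delta_rot '[[0,0,0],[0,0,0],[0,0,0],[0,0,0],[0,0,0],[0,0,0],[0,0,0],[0,0,0],[0,0,0],[0,0,0],[0,0,0],[0,0,0],[0,0,0],[0,0,0]]' --delta_pos '[[0,0,0],[0,0,0],[0,0,0],[0,0,0],[0,0,0],[0,0,-24],[0,0,-24],[0,0,-24],[0,0,-24],[0,0,-24],[0,0,-24],[0,0,-24],[0,0,-24],[0,0,0]]' --claw '[45,45,45,45,45,45,45,45,45,45,45,45,45,45]'

```text
t: 6.7
tcp_pos: [0.5457, 0.0994, 0.2682]
orientation: [[-0.842, 0.54, 0.01], [0.54, 0.842, -0.0], [-0.009, 0.005, -1.0]]
ft_force: [0.5, 0.1, 0.3]
finger_gap: 0.045
```

Run:
```python
from h import *
p,d,i=cam('wrist'); save(p,'w2.png'); w=world(i,d); np.savez('w2.npz',p=p,w=w)
m=(w[...,2]>.08)&(w[...,2]<.1)&(np.hypot(w[...,0]-.543,w[...,1]-.1)<.03);q=w[m];print(m.sum(),q.mean(0),cv2.minAreaRect((q[:,:2]*1000).astype(np.float32)))
plan(.5228,-.3146,.26,88.8)
```

```text
640 [0.54128184 0.10139519 0.09199903] ((542.154541015625, 100.98641967773438), (13.486967086791992, 40.72834014892578), 57.128482818603516)
t 6.75 tcp [0.5444 0.0994 0.2659] phi 57.34 tilt 0.36 F [ 0.6 -0.4 -0.2] gap 0.0448 q [ -1.  22.  90.  -0.  67. -59.]
tool delta mm [-205.2 -360.2    5.9] rz -0.5491
```

View pics/w2.png

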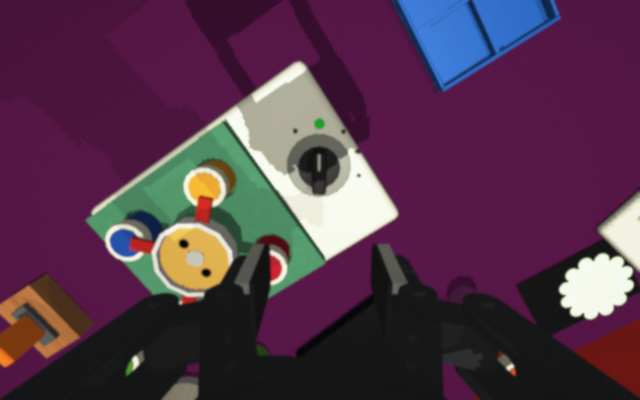

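The dial's white line points straight at the green mark at (319,124); the bar angle fits 0.6 rad. Next, the spanner.

>>> apply_moves --delta_rot '[[0,0,0],[0,0,0],[0,0,0],[0,0,0],[0,0,0],[0,0,0],[0,0,0],[0,0,0],[0,0,0],[0,0,0],[0,0,0],[0,0,0],[0,0,-0.11],[0,0,-0.11],[0,0,-0.11],[0,0,-0.11],[0,0,-0.109],[0,0,0],[0,0,0],[0,0,0]]' --delta_pos '[[-17.1,-30,0],[-17.1,-30,0],[-17.1,-30,0],[-17.1,-30,0],[-17.1,-30,0],[-17.1,-30,0],[-17.1,-30,0],[-17.1,-30,0],[-17.1,-30,0],[-17.1,-30,0],[-17.1,-30,0],[-17.1,-30,0],[0,0,0],[0,0,0],[0,0,0],[0,0,0],[0,0,0],[0,0,0],[0,0,0],[0,0,0]]' --claw '[45,45,45,45,45,45,45,45,45,45,45,45,45,45,45,45,45,45,45,45]'

```text
t: 8.42
tcp_pos: [0.521, -0.3141, 0.2624]
orientation: [[-1.0, 0.023, -0.001], [0.023, 1.0, 0.001], [0.001, 0.001, -1.0]]
ft_force: [0.1, 0.3, 0.2]
finger_gap: 0.0453
```

Run:
```python
from h import *
p,d,i=cam('wrist'); save(p,'w3.png'); w=world(i,d); np.savez('w3.npz',p=p,w=w)
H,S,V=[cv2.cvtColor(p,cv2.COLOR_RGB2HSV)[...,k].astype(int) for k in range(3)]
near=np.hypot(w[...,0]-.5228,w[...,1]+.3146)<.07
for lo,hi in((.02,.033),(.034,.042),(.08,.095)):
    m=near&(w[...,2]>lo)&(w[...,2]<hi);q=w[m];print(lo,m.sum(),q.mean(0),cv2.minAreaRect((q[:,:2]*1000).astype(np.float32)))
state()
```

```text
0.02 3278 [ 0.51960011 -0.31488841  0.03056178] ((522.3092651367188, -314.91082763671875), (59.58104705810547, 90.37814331054688), 89.89215850830078)
0.034 399 [ 0.50930994 -0.31368693  0.03837034] ((521.853271484375, -314.1582336425781), (21.901424407958984, 57.4664192199707), 89.00546264648438)
0.08 591 [ 0.52092978 -0.31410331  0.08800472] ((521.6088256835938, -314.115966796875), (15.42308235168457, 33.28145217895508), 88.65196228027344)
t 8.47 tcp [ 0.5211 -0.3141  0.2626] phi 88.7 tilt 0.08 F [-0.4  0.3 -0.7] gap 0.0452 q [ -42.   27.   82.   -0.   71. -130.]
```

View pics/w3.png

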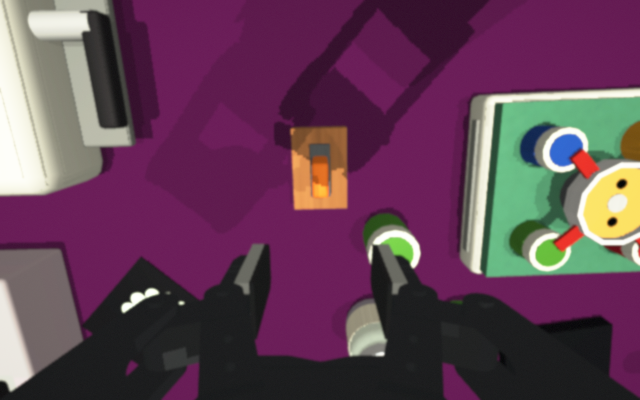

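The spanner's grip at (320,175) is under the gripper and aligned to 0.1°. Descend and grip it with TCP about 16 mm above the bar's underside.

>>> apply_moves --delta_rot '[[0,0,0],[0,0,0],[0,0,0],[0,0,0],[0,0,0],[0,0,0],[0,0,0],[0,0,0],[0,0,0],[0,0,0],[0,0,0],[0,0,0],[0,0,0],[0,0,0],[0,0,0],[0,0,0],[0,0,0],[0,0,0],[0,0,0],[0,0,0]]' --delta_pos '[[0,0,21.6],[0,0,21.6],[0,0,21.6],[0,0,21.6],[0,0,21.6],[0,0,21.6],[0,0,21.6],[0,0,21.6],[0,0,21.6],[0,0,21.6],[0,0,0],[0,0,0],[0,0,0],[0,0,0],[0,0,0],[0,0,0],[0,0,0],[0,0,0],[0,0,0],[0,0,0]]' --claw '[45,45,45,45,45,45,45,45,45,45,45,45,5,5,5,5,5,5,5,5]'

```text
t: 10.13
tcp_pos: [0.5224, -0.3153, 0.0491]
orientation: [[-1.0, 0.021, 0.003], [0.021, 1.0, -0.002], [-0.003, -0.002, -1.0]]
ft_force: [0.8, -0.0, 6.3]
finger_gap: 0.0151
```

Run:
```python
from h import *
state()
# keeper from w1,w2,top: ring/holes
for n in('w1','w2','w3','top0'):
    z=np.load(n+'.npz');p,w=z['p'],z['w']
    near=np.hypot(w[...,0]-.5455,w[...,1]+.0451)<.05
    V=p.max(-1)
    m=near&(w[...,2]>.108)&(w[...,2]<.116)
    if m.sum()>20:
        q=w[m]; print(n,'rim',m.sum(),q.mean(0),cv2.minEnclosingCircle((q[:,:2]*1000).astype(np.float32)))
    r=np.hypot(w[...,0]-.5455,w[...,1]+.0451)
    k=cv2.connectedComponentsWithStats(((V<110)&(r<.03)).astype(np.uint8))
    for s,c in zip(k[2][1:],k[3][1:]):
        if s[4]>3: 
            u,v=c.round().astype(int); print(n,'dark',s[4],c.round(1),np.nanmedian(w[v-4:v+5,u-4:u+5].reshape(-1,3),0))
```

```text
t 10.13 tcp [ 0.5224 -0.3153  0.0491] phi 88.8 tilt 0.2 F [ 0.8 -0.   6.3] gap 0.0151 q [ -42.   43.   92.    0.   45. -130.]
w1 rim 1018 [ 0.54629375 -0.03632934  0.11121371] ((544.9713745117188, -44.85881423950195), 39.67185974121094)
w1 dark 194 [348.6 283.5] [ 0.54859222 -0.01728479  0.06662867]
w1 dark 38 [371.1 323.6] [ 0.56255874 -0.04977219  0.10085334]
w1 dark 39 [334.7 328.9] [ 0.52648263 -0.04859153  0.10132234]
w2 rim 1052 [ 0.53737271 -0.04668396  0.1111957 ] ((545.0133666992188, -44.42308044433594), 39.490081787109375)
w2 dark 100 [222.6 225.5] [ 0.53619487 -0.01520172  0.06622114]
w2 dark 53 [183.4 243.3] [ 0.52729088 -0.04819397  0.10026698]
w2 dark 48 [205.7 272.1] [ 0.5643453  -0.04886624  0.10042433]
w3 rim 1022 [ 0.54621331 -0.0617617   0.11093648] ((545.8540649414062, -45.738380432128906), 39.403602600097656)
w3 dark 518 [563.9 189.7] [ 0.53986339 -0.06964797  0.0713889 ]
w3 dark 54 [621.2 183.4] [ 0.52806824 -0.03965835  0.10071997]
w3 dark 53 [611.8 221.5] [ 0.56481926 -0.04050968  0.1014595 ]
top0 rim 182 [ 0.54514673 -0.04639354  0.1101307 ] ((546.2593383789062, -44.67947006225586), 38.617149353027344)
top0 dark 5 [339.8 225.6] [ 0.56324405 -0.04620049  0.10364589]
top0 dark 5 [339.6 242.2] [ 0.52860969 -0.04545543  0.10326863]
```

>>> apply_moves --delta_rot '[[0,0,0],[0,0,0],[0,0,0],[0,0,0],[0,0,0],[0,0,0],[0,0,0],[0,0,0],[0,0,0],[0,0,0],[0,0,0],[0,0,0],[0,0,0],[0,0,0],[0,0,0],[0,0,0],[0,0,0],[0,0,0]]' --delta_pos '[[0,0,-5],[0,0,-10],[0,0,-25],[0,0,-30],[0,0,-30],[0,0,-30],[0,0,-30],[0,0,-30],[0,0,-20],[0,0,0],[-4,26,0],[-4,26,0],[-4,26,0],[-4,26,0],[-4,26,0],[-3,26,0],[0,0,0],[0,0,0]]' --claw '[5,5,5,5,5,5,5,5,5,5,5,5,5,5,5,5,5,5]'

```text
t: 11.63
tcp_pos: [0.5467, -0.157, 0.2563]
orientation: [[-1.0, 0.018, -0.003], [0.018, 1.0, 0.001], [0.003, 0.001, -1.0]]
ft_force: [-0.9, -0.2, -1.8]
finger_gap: 0.0154
```

```bash
cat >> h.py <<'E'
def ray(i,u,v,z):
    f=foc(i); C=np.linalg.inv(i['view']); c=C[:3,3]; r=C[:3,:3]@np.array([(u-i['cx'])/f,-(v-i['cy'])/f,-1]); return c+r*(z-c[2])/r[2]
def keeper(p,w,i):
    r=np.hypot(w[...,0]-.5455,w[...,1]+.0451)
    m=(w[...,2]>.108)&(w[...,2]<.116)&(r<.045); q=(w[m][:,:2]*1000)
    from scipy.optimize import least_squares
    ci=cv2.minEnclosingCircle(q.astype(np.float32)); print('rim',ci,q.mean(0))
    k=cv2.connectedComponentsWithStats(((p.max(-1)<110)&(r<.03)).astype(np.uint8)); H=[]
    for s,c in zip(k[2][1:],k[3][1:]):
        if 3<s[4]<150: H.append(ray(i,*c,.105)); print(s[4],c.round(1),H[-1].round(4))
    if len(H)==2: print('mid',(H[0]+H[1])/2,'ang',np.degrees(np.arctan((H[0]-H[1])[1]/(H[0]-H[1])[0])),'sep',np.linalg.norm(H[0]-H[1]))
E
python3 - <<'E'
from h import *
p,d,i=cam('wrist'); save(p,'w4.png'); w=world(i,d); keeper(p,w,i)
state(); print(np.linalg.inv(i['view'])[:3,3])
E
```

```text
rim ((545.3372192382812, -44.440086364746094), 39.25475311279297) [544.8170648  -43.30759791]
70 [450.7 161. ] [ 0.527  -0.0437  0.105 ]
63 [446.2 201.1] [ 0.563  -0.0448  0.105 ]
mid [ 0.54504007 -0.04428006  0.105     ] ang -1.697592635620077 sep 0.035998483272737615
t 11.68 tcp [ 0.547  -0.1583  0.2565] phi 88.88 tilt 0.1 F [-0.3  0.  -0.8] gap 0.0157 q [ -27.   24.   88.   -0.   67. -116.]
[ 0.47782243 -0.15566619  0.39954629]
```

View pics/w4.png

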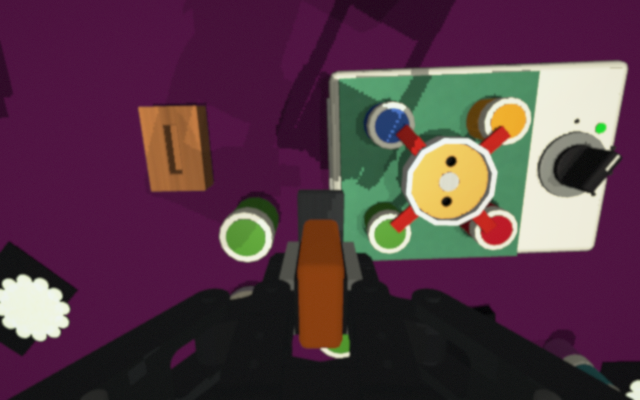

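The keeper at (450,181) is centred at (0.5450,-0.0443), hole line at -1.7°, separation exactly 36 mm. The spanner is held upright. I'll measure its in-hand offset, then approach.

Run:
```python
from h import *
p,d,i=cam('wrist'); w=world(i,d); o,phi=state(); R=o['orientation']; t=(w-o['tcp_pos'])@R*1000
H,S,V=[cv2.cvtColor(p,cv2.COLOR_RGB2HSV)[...,k].astype(int) for k in range(3)]
m=(abs(t[...,0])<40)&(abs(t[...,1])<12)&(H<18)&(S>120)&(t[...,2]<0)
q=t[m]; print(m.sum(),np.percentile(q,[1,5,50,95,99],axis=0).round(1))
top=q[q[:,2]<np.percentile(q[:,2],3)+3]; print('top',len(top),cv2.minAreaRect(top[:,:2].astype(np.float32)),top[:,2].mean())
b=(abs(t[...,0])<40)&(abs(t[...,1])<16)&(t[...,2]>0)&(t[...,2]<20); q=t[b]; print('bar',b.sum(),cv2.minAreaRect(q[:,:2].astype(np.float32)),np.percentile(q,[1,50,99],axis=0).round(1))
plan(.5450,-.0443,.16,88.3)
```

```text
t 11.73 tcp [ 0.5472 -0.1591  0.2567] phi 88.82 tilt 0.07 F [ 0.6  0.2 -1.2] gap 0.0153 q [ -27.   24.   88.   -0.   67. -116.]
5326 [[-13.9  -7.1 -40.3]
 [-11.6  -6.3 -39.9]
 [  9.3   0.9 -38.6]
 [ 17.6   8.   -9.1]
 [ 17.9   8.9  -2. ]]
top 3623 ((1.193817138671875, 0.9364700317382812), (16.234710693359375, 33.85890197753906), 89.976318359375) -38.957941340098444
bar 1835 ((17.581274032592773, 1.0133390426635742), (24.70684814453125, 22.035680770874023), 0.05235704407095909) [[ 6.6 -9.7  0.9]
 [21.7  1.3 10.7]
 [29.8 11.8 16.5]]
t 11.73 tcp [ 0.5472 -0.1591  0.2567] phi 88.82 tilt 0.07 F [ 0.6  0.2 -1.2] gap 0.0153 q [ -27.   24.   88.   -0.   67. -116.]
tool delta mm [  4.4 114.7  96.7] rz 0.0091
```

>>> apply_moves --delta_rot '[[0,0,0.009],[0,0,0],[0,0,0],[0,0,0],[0,0,0],[0,0,0],[0,0,0],[0,0,0],[0,0,0],[0,0,0],[0,0,0],[0,0,0],[0,0,0],[0,0,0],[0,0,0],[0,0,0]]' --delta_pos '[[0.5,19,0],[0.5,19,0],[0.5,19,0],[0.5,19,0],[0.5,19,0],[0.5,19,0],[0,0,0],[0,0,19],[0,0,19],[0,0,19],[0,0,19],[0,0,19],[0,0,0],[0,0,0],[0,0,0],[0,0,0]]' --claw '[5,5,5,5,5,5,5,5,5,5,5,5,5,5,5,5]'

```text
t: 13.07
tcp_pos: [0.5489, -0.0457, 0.1636]
orientation: [[-1.0, 0.03, 0.003], [0.03, 1.0, -0.001], [-0.003, -0.001, -1.0]]
ft_force: [-0.2, 0.9, -1.7]
finger_gap: 0.0154
```

```bash
cat >> h.py <<'E'
def span(p,w,o):
    R=o['orientation']; t=(w-o['tcp_pos'])@R*1000
    H,S,V=[cv2.cvtColor(p,cv2.COLOR_RGB2HSV)[...,k].astype(int) for k in range(3)]
    m=(abs(t[...,0])<40)&(abs(t[...,1])<12)&(H<18)&(S>120)&(t[...,2]<-30)
    q=t[m]; r=cv2.minAreaRect(q[:,:2].astype(np.float32)); print('grip top tool xy',r,'z',np.median(q[:,2])); return w[m].mean(0)
E
python3 - <<'E'
from h import *
o,_=state(); p,d,i=cam('wrist'); save(p,'w5.png'); w=world(i,d); span(p,w,o); keeper(p,w,i); plan(.5462,-.0447,.16,88.3)
E
```

```text
t 13.07 tcp [ 0.5489 -0.0457  0.1636] phi 88.25 tilt 0.16 F [-0.2  0.9 -1.7] gap 0.0154 q [ -16.   30.   97.   -0.   53. -105.]
grip top tool xy ((1.2426948547363281, 0.25395870208740234), (17.42683982849121, 33.6207160949707), 88.7943344116211) z -39.0709100886601
rim ((545.1961669921875, -44.49379348754883), 39.34056091308594) [532.67427261 -43.68047762]
30 [320.5 348. ] [ 0.6437 -0.0485  0.105 ]
t 13.12 tcp [ 0.5488 -0.0455  0.1636] phi 88.27 tilt 0.17 F [ 0.2 -0.7 -2.3] gap 0.015 q [ -16.   30.   97.   -0.   53. -105.]
tool delta mm [2.7 0.7 3.6] rz -0.0005
```

View pics/w5.png

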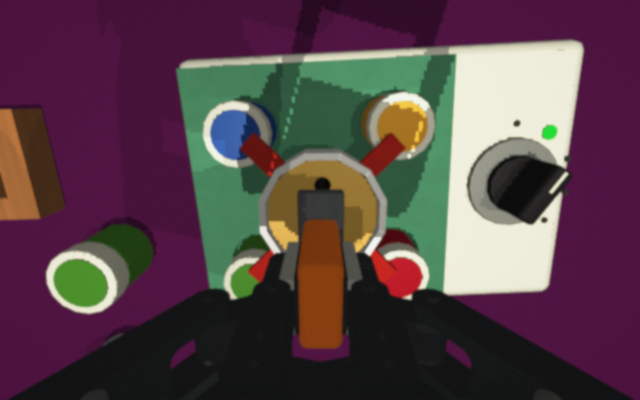

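The near hole at (322,185) sits just ahead of the bar in line with it, so the angle is good. Only x needs a 2.7 mm shift. Correct and descend slowly.

>>> apply_moves --delta_rot '[[0,0,0],[0,0,0],[0,0,0],[0,0,0],[0,0,0],[0,0,0],[0,0,0],[0,0,0],[0,0,0],[0,0,0],[0,0,0],[0,0,0],[0,0,0],[0,0,0]]' --delta_pos '[[2.7,0.7,0],[0,0,0],[0,0,8],[0,0,8],[0,0,8],[0,0,0],[0,0,2],[0,0,2],[0,0,2],[0,0,2],[0,0,2],[0,0,2],[0,0,0],[0,0,0]]' --claw '[5,5,5,5,5,5,5,5,5,5,5,5,5,5]'

```text
t: 14.28
tcp_pos: [0.5451, -0.0441, 0.1262]
orientation: [[-1.0, 0.03, -0.0], [0.03, 1.0, 0.0], [0.0, 0.0, -1.0]]
ft_force: [0.3, -0.8, -1.3]
finger_gap: 0.0153
```

Run:
```python
from h import *
o,_=state(); p,d,i=cam('wrist'); w=world(i,d); span(p,w,o); print(o['wrist_torque'])
```

```text
t 14.28 tcp [ 0.5451 -0.0441  0.1262] phi 88.29 tilt 0.01 F [ 0.3 -0.8 -1.3] gap 0.0153 q [ -16.   33.   99.    0.   48. -105.]
grip top tool xy ((1.2178516387939453, -0.10186290740966797), (33.678627014160156, 17.311559677124023), 0.665198028087616) z -39.08380518833867
[-0.03306683  0.00199652 -0.01376959]
```

The pins are in (tips at about 0.098, no contact force). Lower the last 2 mm, then turn clockwise 0.80 rad to the stop (plus a bit).

>>> apply_moves --delta_rot '[[0,0,0],[0,0,0],[0,0,0],[0,0,0],[0,0,0.05],[0,0,0.05],[0,0,0.05],[0,0,0.05],[0,0,0],[0,0,0]]' --delta_pos '[[0,0,1],[0,0,1],[0,0,0],[0,0,0],[0,0,0],[0,0,0],[0,0,0],[0,0,0],[0,0,0],[0,0,0]]' --claw '[5,5,5,5,5,5,5,5,5,5]'

```text
t: 15.17
tcp_pos: [0.5451, -0.0444, 0.1243]
orientation: [[-0.974, 0.226, -0.0], [0.226, 0.974, -0.001], [-0.0, -0.001, -1.0]]
ft_force: [-0.0, -1.6, -2.0]
finger_gap: 0.0156
```

Run:
```python
from h import *
o,_=state(); p,d,i=cam('wrist'); w=world(i,d); span(p,w,o); print(o['wrist_torque'])
```

```text
t 15.17 tcp [ 0.5451 -0.0444  0.1243] phi 76.92 tilt 0.04 F [-0.  -1.6 -2. ] gap 0.0156 q [-16.  33.  99.  -0.  48. -93.]
grip top tool xy ((0.9755592346191406, -0.2536144256591797), (34.32610321044922, 17.321712493896484), 1.1717530488967896) z -39.06099501778363
[-0.30908458  0.07578421  0.0305413 ]
```

>>> apply_moves --delta_rot '[[0,0,0.06],[0,0,0.06],[0,0,0.06],[0,0,0.06],[0,0,0.06],[0,0,0.06],[0,0,0.06],[0,0,0.06],[0,0,0.06],[0,0,0.06],[0,0,0.04],[0,0,0.02],[0,0,0],[0,0,0],[0,0,0],[0,0,0]]' --delta_pos '[[0,0,0],[0,0,0],[0,0,0],[0,0,0],[0,0,0],[0,0,0],[0,0,0],[0,0,0],[0,0,0],[0,0,0],[0,0,0],[0,0,0],[0,0,0],[0,0,0],[0,0,0],[0,0,0]]' --claw '[5,5,5,5,5,5,5,5,5,5,5,5,5,5,5,5]'

```text
t: 16.55
tcp_pos: [0.5452, -0.0442, 0.1243]
orientation: [[-0.63, 0.777, 0.0], [0.777, 0.63, -0.0], [-0.0, 0.0, -1.0]]
ft_force: [-0.2, -1.5, -0.9]
finger_gap: 0.0156
```

Run:
```python
from h import *
o,_=state(); p,d,i=cam('wrist'); save(p,'w6.png');w=world(i,d); span(p,w,o); print(o['wrist_torque'])
```

```text
t 16.55 tcp [ 0.5452 -0.0442  0.1243] phi 39.05 tilt 0.01 F [-0.2 -1.5 -0.9] gap 0.0156 q [-16.  33.  99.  -0.  48. -55.]
grip top tool xy ((1.29248046875, -0.33176136016845703), (17.34454345703125, 33.3078498840332), 89.41190338134766) z -39.09820889441962
[-0.29711267  0.10276192  0.16925116]
```

View pics/w6.png

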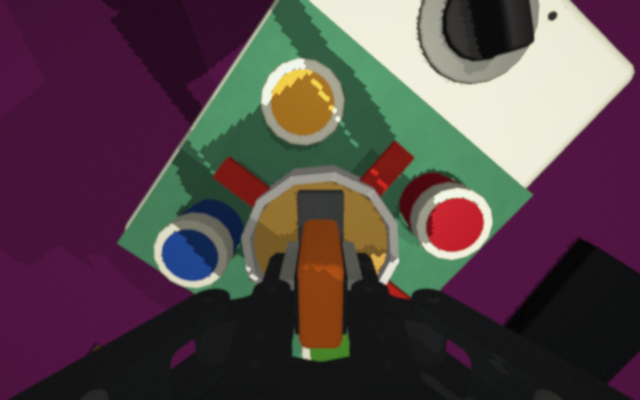

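The tabs now stand between the pockets; the spanner has turned 0.86 rad. Push a little more to confirm the stop, then lift out.

>>> apply_moves --delta_rot '[[0,0,0.03],[0,0,0.03],[0,0,0],[0,0,0],[0,0,0],[0,0,0]]' --delta_pos '[[0,0,0],[0,0,0],[0,0,0],[0,0,0],[0,0,0],[0,0,0]]' --claw '[5,5,5,5,5,5]'

```text
t: 17.1
tcp_pos: [0.5452, -0.0442, 0.1243]
orientation: [[-0.583, 0.812, 0.0], [0.812, 0.583, -0.0], [-0.0, -0.0, -1.0]]
ft_force: [-0.2, -1.3, -2.0]
finger_gap: 0.0155
```

Run:
```python
from h import *
o,_=state(); print(o['wrist_torque'])
```

```text
t 17.1 tcp [ 0.5452 -0.0442  0.1243] phi 35.66 tilt 0.02 F [-0.2 -1.3 -2. ] gap 0.0155 q [-16.  33.  99.  -0.  48. -52.]
[-0.37124981  0.03936131  0.67123405]
```

At the stop (torque 0.67 N m). Back off slightly, lift, turn back.

>>> apply_moves --delta_rot '[[0,0,-0.03],[0,0,-0.03],[0,0,0],[0,0,0],[0,0,0],[0,0,0],[0,0,0],[0,0,0],[0,0,0],[0,0,0],[0,0,-0.108],[0,0,-0.108],[0,0,-0.108],[0,0,-0.108],[0,0,-0.108],[0,0,-0.108],[0,0,-0.108],[0,0,-0.108],[0,0,0],[0,0,0]]' --delta_pos '[[0,0,0],[0,0,0],[0,0,-4],[0,0,-8],[0,0,-8],[0,0,-20],[0,0,-20],[0,0,-20],[0,0,-20],[0,0,-20],[0,0,0],[0,0,0],[0,0,0],[0,0,0],[0,0,0],[0,0,0],[0,0,0],[0,0,0],[0,0,0],[0,0,0]]' --claw '[5,5,5,5,5,5,5,5,5,5,5,5,5,5,5,5,5,5,5,5]'

```text
t: 18.77
tcp_pos: [0.5451, -0.0438, 0.2451]
orientation: [[-1.0, 0.029, 0.001], [0.029, 1.0, 0.0], [-0.001, 0.0, -1.0]]
ft_force: [-0.5, 1.4, -1.4]
finger_gap: 0.0154
```

Run:
```python
from h import *
o,_=state(); p,d,i=cam('wrist'); save(p,'w7.png');w=world(i,d); span(p,w,o); plan(.5235,-.3149,.2443,88.9)
```

```text
t 18.77 tcp [ 0.5451 -0.0438  0.2451] phi 88.33 tilt 0.05 F [-0.5  1.4 -1.4] gap 0.0154 q [ -16.   23.   92.    0.   64. -105.]
grip top tool xy ((0.9416275024414062, 0.3726768493652344), (17.314584732055664, 34.41338348388672), 88.20304870605469) z -39.0644396457577
t 18.82 tcp [ 0.5451 -0.0439  0.2449] phi 88.35 tilt 0.04 F [ 0.6 -0.5 -1.6] gap 0.0155 q [ -16.   23.   93.    0.   64. -105.]
tool delta mm [  13.8 -271.6    0.5] rz -0.0096
```

>>> apply_moves --delta_rot '[[0,0,-0.01],[0,0,0],[0,0,0],[0,0,0],[0,0,0],[0,0,0],[0,0,0],[0,0,0],[0,0,0],[0,0,0],[0,0,0],[0,0,0],[0,0,0],[0,0,0],[0,0,0],[0,0,0],[0,0,0],[0,0,0]]' --delta_pos '[[1.4,-27.2,0],[1.4,-27.2,0],[1.4,-27.2,0],[1.4,-27.2,0],[1.4,-27.2,0],[1.4,-27.2,0],[1.4,-27.2,0],[1.4,-27.2,0],[1.4,-27.2,0],[1.4,-27.2,0],[0,0,0],[0,0,30],[0,0,30],[0,0,30],[0,0,30],[0,0,30],[0,0,0],[0,0,0]]' --claw '[5,5,5,5,5,5,5,5,5,5,5,5,5,5,5,5,5,5]'

```text
t: 20.32
tcp_pos: [0.5257, -0.3147, 0.093]
orientation: [[-1.0, 0.017, -0.003], [0.017, 1.0, 0.003], [0.003, 0.003, -1.0]]
ft_force: [0.5, 1.0, -1.0]
finger_gap: 0.0153
```

Run:
```python
from h import *
o,_=state(); p,d,i=cam('wrist'); save(p,'w8.png');w=world(i,d); span(p,w,o); plan(.5234,-.3152,.050,88.9)
q=w[(w[...,2]>.024)&(w[...,2]<.034)&(np.hypot(w[...,0]-.5228,w[...,1]+.3146)<.06)]; print(cv2.minAreaRect((q[:,:2]*1000).astype(np.float32)), np.median(q[:,2]))
```

```text
t 20.32 tcp [ 0.5257 -0.3147  0.093 ] phi 89.02 tilt 0.26 F [ 0.5  1.  -1. ] gap 0.0153 q [ -41.   40.   90.    0.   51. -130.]
grip top tool xy ((1.2376842498779297, 0.24546432495117188), (17.126800537109375, 33.56005859375), 89.09420013427734) z -39.089143849241
t 20.37 tcp [ 0.5271 -0.3159  0.0949] phi 89.04 tilt 0.02 F [ 0.4 -0.  -0.4] gap 0.0152 q [ -41.   39.   90.    0.   51. -130.]
tool delta mm [ 3.7  0.6 44.9] rz 0.0025
((513.6627807617188, -314.6885070800781), (73.47850799560547, 60.164405822753906), 0.020231081172823906) 0.030513702143327853
```

View pics/w8.png

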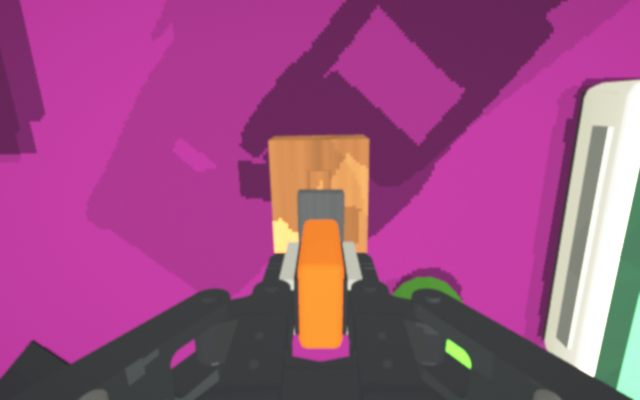

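The spanner is centred across the stand (slot at (318,180)), x off by 3.5 mm. Correct and lower.

>>> apply_moves --delta_rot '[[0,0,0],[0,0,0],[0,0,0],[0,0,0],[0,0,0],[0,0,0],[0,0,0],[0,0,0],[0,0,0],[0,0,0],[0,0,0],[0,0,0],[0,0,0],[0,0,0]]' --delta_pos '[[3.6,0,0],[0,0,0],[0,0,8],[0,0,8],[0,0,8],[0,0,4],[0,0,4],[0,0,3],[0,0,3],[0,0,2],[0,0,2],[0,0,1.5],[0,0,0],[0,0,0]]' --claw '[5,5,5,5,5,5,5,5,5,5,5,5,5,5]'

```text
t: 21.53
tcp_pos: [0.523, -0.3158, 0.0508]
orientation: [[-1.0, 0.016, 0.0], [0.016, 1.0, -0.0], [-0.0, -0.0, -1.0]]
ft_force: [-0.1, -0.3, -1.6]
finger_gap: 0.0154
```

Run:
```python
from h import *
plan(.5234,-.3152,.0490,88.9)
```

```text
t 21.53 tcp [ 0.523  -0.3158  0.0508] phi 89.09 tilt 0.0 F [-0.1 -0.3 -1.6] gap 0.0154 q [ -42.   43.   91.    0.   45. -131.]
tool delta mm [-0.4  0.6  1.8] rz 0.0034
```

>>> apply_moves --delta_rot '[[0,0,0],[0,0,0],[0,0,0],[0,0,0],[0,0,0],[0,0,0],[0,0,0],[0,0,0],[0,0,0],[0,0,0],[0,0,0],[0,0,0],[0,0,0],[0,0,0],[0,0,0],[0,0,0]]' --delta_pos '[[0,0,1],[0,0,0.8],[0,0,0],[0,0,0],[0,0,0],[0,0,0],[0,0,0],[0,0,0],[0,0,-10],[0,0,-35],[0,0,-35],[0,0,-35],[0,0,-35],[0,0,-35],[0,0,-35],[0,0,0]]' --claw '[5,5,5,5,45,45,45,45,45,45,45,45,45,45,55,55]'

```text
t: 22.87
tcp_pos: [0.5264, -0.3185, 0.2783]
orientation: [[-1.0, 0.016, 0.013], [0.015, 1.0, -0.011], [-0.013, -0.011, -1.0]]
ft_force: [-0.4, -0.8, 0.1]
finger_gap: 0.0548
```

Run:
```python
from h import *
state(); p,d,i=cam('top'); save(p,'top2.png'); w=world(i,d); np.savez('top2.npz',p=p,w=w)
H,S,V=[cv2.cvtColor(p,cv2.COLOR_RGB2HSV)[...,k].astype(int) for k in range(3)]
b=np.zeros(H.shape,bool); b[180:340,120:250]=1
m=b&(H>95)&(H<125)&(S>100)
q=w[m&(w[...,2]>.012)&(w[...,2]<.022)]; print('crate rim',len(q),q.mean(0),cv2.minAreaRect((q[:,:2]*1000).astype(np.float32)))
p,d,i=cam('wrist'); w=world(i,d); near=np.hypot(w[...,0]-.5228,w[...,1]+.3146)<.07
for lo,hi in((.024,.034),(.034,.042),(.08,.095)):
    m=near&(w[...,2]>lo)&(w[...,2]<hi);q=w[m];print(lo,m.sum(),q.mean(0),cv2.minAreaRect((q[:,:2]*1000).astype(np.float32)))
```

```text
t 22.87 tcp [ 0.5264 -0.3185  0.2783] phi 89.11 tilt 0.97 F [-0.4 -0.8  0.1] gap 0.0548 q [ -42.   26.   81.    0.   72. -131.]
crate rim 657 [0.44930026 0.33004616 0.0159872 ] ((451.6364440917969, 330.26116943359375), (138.1958770751953, 136.1158447265625), 89.3348617553711)
0.024 3115 [ 0.51955457 -0.3144379   0.03058575] ((522.2846069335938, -314.71441650390625), (59.94546127319336, 90.41792297363281), 89.7644271850586)
0.034 403 [ 0.51162179 -0.31544506  0.03852629] ((522.5426025390625, -315.4133605957031), (21.68895721435547, 56.84236526489258), 88.88936614990234)
0.08 548 [ 0.52188708 -0.31558705  0.08809562] ((522.800048828125, -315.6654357910156), (14.924515724182129, 34.058040618896484), 89.41966247558594)
```

View pics/top2.png

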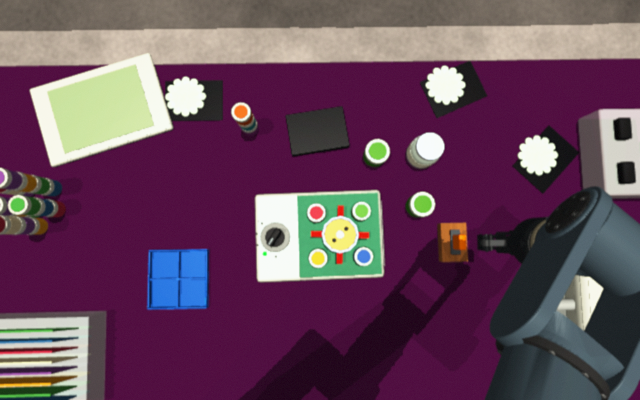

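The spanner is seated on its stand at (455,242), bar top at 38.5 mm. The keeper's tabs stand clear between the pockets. The crate has been knocked, and its centre is now at (178,279), i.e. world (0.4516,0.3303). First pot is gold, at (318,258).

>>> apply_moves --delta_rot '[[0,0,0],[0,0,0],[0,0,0],[0,0,0],[0,0,0],[0,0,0],[0,0,0],[0,0,0],[0,0,0],[0,0,0],[0,0,0],[0,0,0.107],[0,0,0.107],[0,0,0.107],[0,0,0.107],[0,0,0.107],[0,0,0.107],[0,0,0.107],[0,0,0],[0,0,0]]' --delta_pos '[[3.3,29.3,8],[3.3,29.3,8],[3.3,29.3,8],[3.3,29.3,8],[3.3,29.3,8],[3.3,29.3,8],[3.3,29.3,8],[3.3,29.3,8],[3.3,29.3,8],[3.3,29.3,8],[3.3,29.3,8],[0,0,0],[0,0,0],[0,0,0],[0,0,0],[0,0,0],[0,0,0],[0,0,0],[0,0,0],[0,0,0]]' --claw '[55,55,55,55,55,55,55,55,55,55,55,55,55,55,55,55,55,55,55,55]'

```text
t: 24.63
tcp_pos: [0.4907, 0.0073, 0.1801]
orientation: [[-0.723, 0.69, -0.003], [0.69, 0.723, 0.001], [0.002, -0.001, -1.0]]
ft_force: [-0.4, -0.2, -0.5]
finger_gap: 0.0547
```

```bash
cat >> h.py <<'E'
def lid(p,w,c,zlo=.094,zhi=.102,r=.028):
    m=(np.hypot(w[...,0]-c[0],w[...,1]-c[1])<r)&(w[...,2]>zlo)&(w[...,2]<zhi); q=w[m]
    (x,y),rad=cv2.minEnclosingCircle((q[:,:2]*1000).astype(np.float32)); print('lid',m.sum(),round(x,1),round(y,1),round(rad,1),np.median(q[:,2]).round(4))
E
python3 - <<'E'
from h import *
p,d,i=cam('wrist'); save(p,'w9.png'); w=world(i,d); lid(p,w,(.4946,.0043)); plan(.4948,.0043,.072,46)
E
```

```text
lid 2510 494.7 4.2 20.0 0.0999
t 24.68 tcp [0.4909 0.0073 0.1803] phi 46.33 tilt 0.13 F [ 0.1  0.5 -0.3] gap 0.0548 q [-12.  24. 104.  -0.  52. -59.]
tool delta mm [ -5.1   0.7 108.2] rz 0.0057
```

The measured lid matches the model to 0.1 mm. Grip and lift.

>>> apply_moves --delta_rot '[[0,0,0],[0,0,0],[0,0,0],[0,0,0],[0,0,0],[0,0,0],[0,0,0],[0,0,0],[0,0,0],[0,0,0],[0,0,0],[0,0,0],[0,0,0],[0,0,0],[0,0,0],[0,0,0],[0,0,0],[0,0,0],[0,0,0]]' --delta_pos '[[-5.1,0.7,0],[0,0,18],[0,0,18],[0,0,18],[0,0,18],[0,0,18],[0,0,18],[0,0,0],[0,0,0],[0,0,0],[0,0,0],[0,0,0],[0,0,0],[0,0,-10],[0,0,-30],[0,0,-30],[0,0,-30],[0,0,-20],[0,0,0]]' --claw '[55,55,55,55,55,55,55,55,30,30,30,30,30,30,30,30,30,30,30]'

```text
t: 26.27
tcp_pos: [0.4988, 0.0036, 0.1982]
orientation: [[-0.722, 0.692, 0.01], [0.692, 0.722, -0.002], [-0.009, 0.006, -1.0]]
ft_force: [-0.5, 0.2, -1.4]
finger_gap: 0.0379
```

Run:
```python
from h import *
plan(.4516-.033,.3303-.033,.19,46)
```

```text
t 26.27 tcp [0.4988 0.0036 0.1982] phi 46.21 tilt 0.61 F [-0.5  0.2 -1.4] gap 0.0379 q [-12.  23. 102.   0.  54. -59.]
tool delta mm [261.2 156.4   6.7] rz 0.0036
```

>>> apply_moves --delta_rot '[[0,0,0],[0,0,0],[0,0,0],[0,0,0],[0,0,0],[0,0,0],[0,0,0],[0,0,0],[0,0,0],[0,0,0],[0,0,0],[0,0,0],[0,0,0]]' --delta_pos '[[26.1,15.6,0.5],[26.1,15.6,0.5],[26.1,15.6,0.5],[26.1,15.6,0.5],[26.1,15.6,0.5],[26.1,15.6,0.5],[26.1,15.6,0.5],[26.1,15.6,0.5],[26.1,15.6,0.5],[26.1,15.6,0.5],[0,0,0],[0,0,0],[0,0,0]]' --claw '[30,30,30,30,30,30,30,30,30,30,30,30,30]'

```text
t: 27.35
tcp_pos: [0.4151, 0.2969, 0.1877]
orientation: [[-0.722, 0.692, -0.001], [0.692, 0.722, -0.001], [0.0, -0.001, -1.0]]
ft_force: [0.4, -0.8, -0.9]
finger_gap: 0.0384
```

```bash
cat >> h.py <<'E'
def crate(n='wrist',f=None):
    p,d,i=cam(n); w=world(i,d)
    if f: save(p,f)
    H,S,V=[cv2.cvtColor(p,cv2.COLOR_RGB2HSV)[...,k].astype(int) for k in range(3)]
    m=(H>95)&(H<125)&(S>100)&(w[...,2]>.012)&(w[...,2]<.022)&(np.hypot(w[...,0]-.45,w[...,1]-.33)<.15)
    q=w[m]; r=cv2.minAreaRect((q[:,:2]*1000).astype(np.float32)); print(n,'crate',m.sum(),r)
    return p,w
E
python3 - <<'E'
from h import *
crate('wrist','w10.png'); crate('top'); plan(.4186,.2973,.025,46)
E
```

```text
wrist crate 3188 ((450.40875244140625, 330.83148193359375), (136.0778045654297, 135.76986694335938), 89.5426254272461)
top crate 548 ((451.5169677734375, 330.3385009765625), (138.1429901123047, 136.53494262695312), 89.87673950195312)
t 27.45 tcp [0.4157 0.2963 0.1879] phi 46.11 tilt 0.05 F [ 0.4 -0.6 -0.2] gap 0.038 q [ 23.  25. 101.  -0.  54. -23.]
tool delta mm [ -1.4   2.9 162.9] rz 0.002
```

View pics/w10.png

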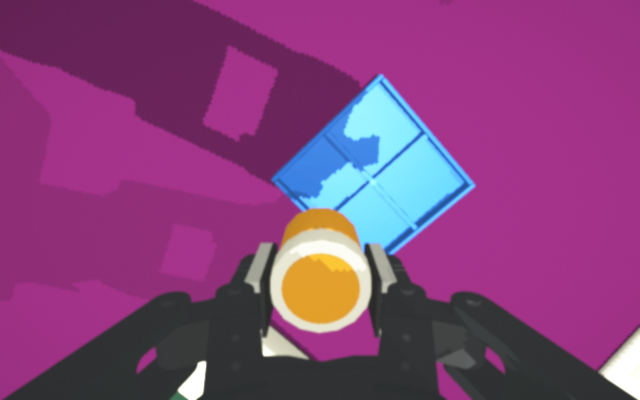

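The gold pot is held upright at (320,285); the crate centre at (372,180) agrees between both cameras. Lower and release.

>>> apply_moves --delta_rot '[[0,0,0],[0,0,0],[0,0,0],[0,0,0],[0,0,0],[0,0,0],[0,0,0],[0,0,0],[0,0,0],[0,0,0],[0,0,0]]' --delta_pos '[[-0.4,2.3,0],[0,0,28],[0,0,28],[0,0,28],[0,0,28],[0,0,28],[0,0,12],[0,0,5],[0,0,3],[0,0,2],[0,0,0]]' --claw '[30,30,30,30,30,30,30,30,30,30,30]'

```text
t: 28.37
tcp_pos: [0.4184, 0.2987, 0.0266]
orientation: [[-0.721, 0.693, 0.001], [0.693, 0.721, 0.001], [-0.001, 0.001, -1.0]]
ft_force: [0.6, 0.4, -0.5]
finger_gap: 0.0382
```

Run:
```python
from h import *
state()
```

```text
t 28.37 tcp [0.4184 0.2987 0.0266] phi 46.14 tilt 0.09 F [ 0.6  0.4 -0.5] gap 0.0382 q [ 23.  41. 106.   0.  32. -23.]
```

>>> apply_moves --delta_rot '[[0,0,0],[0,0,0],[0,0,0],[0,0,0],[0,0,0],[0,0,0],[0,0,0],[0,0,0],[0,0,0],[0,0,0],[0,0,0],[0,0,0]]' --delta_pos '[[0,0,1.2],[0,0,0],[0,0,0],[0,0,0],[0,0,0],[0,0,0],[0,0,-25],[0,0,-35],[0,0,-35],[0,0,-35],[0,0,-30],[0,0,0]]' --claw '[30,30,52,52,52,52,52,52,52,52,52,52]'

```text
t: 29.37
tcp_pos: [0.421, 0.3004, 0.1907]
orientation: [[-0.722, 0.692, 0.012], [0.692, 0.722, 0.005], [-0.005, 0.012, -1.0]]
ft_force: [0.9, 0.4, 0.2]
finger_gap: 0.052
```

Run:
```python
from h import *
p,w=crate('wrist'); lid(p,w,(.418,.298),.044,.054); plan(.5954,-.0929,.185,46)
```

```text
wrist crate 3541 ((450.46466064453125, 330.6624450683594), (136.30841064453125, 135.94720458984375), 89.49420166015625)
lid 1684 417.6 299.4 20.0 0.0509
t 29.42 tcp [0.4196 0.2997 0.1882] phi 46.2 tilt 0.47 F [-0.1  0.1 -0.6] gap 0.0519 q [ 23.  25. 101.   0.  54. -23.]
tool delta mm [-398.7 -161.7    3.2] rz 0.0034
```

>>> apply_moves --delta_rot '[[0,0,0],[0,0,0],[0,0,0],[0,0,0],[0,0,0],[0,0,0],[0,0,0],[0,0,0],[0,0,0],[0,0,0],[0,0,0],[0,0,0],[0,0,0],[0,0,0],[0,0,0],[0,0,0]]' --delta_pos '[[-30.7,-12.4,0],[-30.7,-12.4,0],[-30.7,-12.4,0],[-30.7,-12.4,0],[-30.7,-12.4,0],[-30.7,-12.4,0],[-30.7,-12.4,0],[-30.7,-12.4,0],[-30.7,-12.4,0],[-30.7,-12.4,0],[-30.7,-12.4,0],[-30.7,-12.4,0],[-30.7,-12.4,0],[0,0,0],[0,0,0],[0,0,0]]' --claw '[55,55,55,55,55,55,55,55,55,55,55,55,55,55,55,55]'

```text
t: 30.75
tcp_pos: [0.5923, -0.0933, 0.1831]
orientation: [[-0.721, 0.693, -0.004], [0.693, 0.721, 0.002], [0.004, -0.001, -1.0]]
ft_force: [-0.3, 0.4, -0.0]
finger_gap: 0.0552
```

Run:
```python
from h import *
plan(.5954,-.0929,.072,46)
```

```text
t 30.75 tcp [ 0.5923 -0.0933  0.1831] phi 46.14 tilt 0.25 F [-0.3  0.4 -0. ] gap 0.0552 q [-20.  32.  88.   0.  60. -66.]
tool delta mm [ -2.4   2.6 111.1] rz 0.0025
```

>>> apply_moves --delta_rot '[[0,0,0],[0,0,0],[0,0,0],[0,0,0],[0,0,0],[0,0,0],[0,0,0],[0,0,0],[0,0,0],[0,0,0],[0,0,0],[0,0,0],[0,0,0],[0,0,0],[0,0,0],[0,0,0],[0,0,0],[0,0,0],[0,0,0]]' --delta_pos '[[-2.4,2.6,0],[0,0,18.5],[0,0,18.5],[0,0,18.5],[0,0,18.5],[0,0,18.5],[0,0,18.5],[0,0,0],[0,0,0],[0,0,0],[0,0,0],[0,0,0],[0,0,0],[0,0,-10],[0,0,-30],[0,0,-30],[0,0,-30],[0,0,-15],[0,0,0]]' --claw '[55,55,55,55,55,55,55,55,30,30,30,30,30,30,30,30,30,30,30]'

```text
t: 32.33
tcp_pos: [0.6007, -0.0949, 0.1944]
orientation: [[-0.721, 0.692, 0.011], [0.692, 0.721, -0.004], [-0.011, 0.005, -1.0]]
ft_force: [1.2, 0.0, 0.0]
finger_gap: 0.0383
```

Run:
```python
from h import *
plan(.4506+.033,.3307-.033,.187,46)
```

```text
t 32.33 tcp [ 0.6007 -0.0949  0.1944] phi 46.18 tilt 0.66 F [1.2 0.  0. ] gap 0.0383 q [-19.  31.  87.  -0.  61. -66.]
tool delta mm [356.4 202.2   4.6] rz 0.0031
```

>>> apply_moves --delta_rot '[[0,0,0],[0,0,0],[0,0,0],[0,0,0],[0,0,0],[0,0,0],[0,0,0],[0,0,0],[0,0,0],[0,0,0],[0,0,0],[0,0,0],[0,0,0],[0,0,0],[0,0,0],[0,0,0]]' --delta_pos '[[27.3,15.6,0],[27.3,15.6,0],[27.3,15.6,0],[27.3,15.6,0],[27.3,15.6,0],[27.3,15.6,0],[27.3,15.6,0],[27.3,15.6,0],[27.3,15.6,0],[27.3,15.6,0],[27.3,15.6,0],[27.3,15.6,0],[27.3,15.6,0],[0,0,0],[0,0,0],[0,0,0]]' --claw '[30,30,30,30,30,30,30,30,30,30,30,30,30,30,30,30]'

```text
t: 33.67
tcp_pos: [0.4814, 0.2979, 0.1882]
orientation: [[-0.722, 0.692, -0.001], [0.692, 0.722, -0.001], [-0.0, -0.001, -1.0]]
ft_force: [-0.6, 0.0, -2.0]
finger_gap: 0.0389
```

Run:
```python
from h import *
crate('wrist'); plan(.4836,.2977,.0255,46)
```

```text
wrist crate 4313 ((450.42620849609375, 330.8389587402344), (136.21617126464844, 136.0643768310547), 89.44631958007812)
t 33.72 tcp [0.4818 0.2974 0.1883] phi 46.15 tilt 0.06 F [ 0.1 -0.4 -0.6] gap 0.0385 q [ 20.  29.  93.  -0.  58. -26.]
tool delta mm [ -1.1   1.7 162.8] rz 0.0026
```

>>> apply_moves --delta_rot '[[0,0,0],[0,0,0],[0,0,0],[0,0,0],[0,0,0],[0,0,0],[0,0,0],[0,0,0],[0,0,0],[0,0,0],[0,0,0],[0,0,0],[0,0,0],[0,0,0],[0,0,0],[0,0,0],[0,0,0],[0,0,0],[0,0,0],[0,0,0]]' --delta_pos '[[-1.1,1.7,28],[0,0,28],[0,0,28],[0,0,28],[0,0,28],[0,0,12],[0,0,5],[0,0,3],[0,0,2.5],[0,0,0],[0,0,0],[0,0,0],[0,0,0],[0,0,0],[0,0,-25],[0,0,-35],[0,0,-35],[0,0,-35],[0,0,-30],[0,0,0]]' --claw '[30,30,30,30,30,30,30,30,30,30,52,52,52,52,52,52,52,52,52,52]'

```text
t: 35.38
tcp_pos: [0.4875, 0.3006, 0.1931]
orientation: [[-0.722, 0.692, 0.013], [0.692, 0.722, 0.005], [-0.006, 0.012, -1.0]]
ft_force: [0.3, 0.5, 0.7]
finger_gap: 0.0523
```

Run:
```python
from h import *
p,w=crate('wrist'); lid(p,w,(.4836,.298),.044,.054); plan(.5936,.0061,.185,-44)
```

```text
wrist crate 4478 ((450.4371032714844, 330.9248046875), (135.86476135253906, 135.8560791015625), 89.61483001708984)
lid 1655 484.7 299.0 20.0 0.0509
t 35.43 tcp [0.486  0.2999 0.1904] phi 46.2 tilt 0.52 F [ 0.3 -0.  -0.2] gap 0.052 q [ 20.  29.  93.   0.  58. -26.]
tool delta mm [-281.  -137.6    5.3] rz 1.5743
```

>>> apply_moves --delta_rot '[[0,0,0],[0,0,0],[0,0,0],[0,0,0],[0,0,0],[0,0,0],[0,0,0],[0,0,0],[0,0,0],[0,0,0]]' --delta_pos '[[-28.1,-13.8,0],[-28.1,-13.8,0],[-28.1,-13.8,0],[-28.1,-13.8,0],[-28.1,-13.8,0],[-28.1,-13.8,0],[-28.1,-13.8,0],[-28.1,-13.8,0],[-28.1,-13.8,0],[-28.1,-13.8,0]]' --claw '[55,55,55,55,55,55,55,55,55,55]'

```text
t: 36.27
tcp_pos: [0.5901, 0.0034, 0.1847]
orientation: [[-0.721, 0.692, -0.003], [0.692, 0.721, 0.001], [0.003, -0.002, -1.0]]
ft_force: [0.7, 0.7, 0.6]
finger_gap: 0.0547
```

>>> apply_moves --delta_rot '[[0,0,0.121],[0,0,0.121],[0,0,0.121],[0,0,0.121],[0,0,0.121],[0,0,0.121],[0,0,0.121],[0,0,0.121],[0,0,0.121],[0,0,0.121],[0,0,0.121],[0,0,0.121],[0,0,0.121],[0,0,0],[0,0,0]]' --delta_pos '[[0,0,0],[0,0,0],[0,0,0],[0,0,0],[0,0,0],[0,0,0],[0,0,0],[0,0,0],[0,0,0],[0,0,0],[0,0,0],[0,0,0],[0,0,0],[0,0,0],[0,0,0]]' --claw '[55,55,55,55,55,55,55,55,55,55,55,55,55,55,55]'

```text
t: 37.52
tcp_pos: [0.59, 0.0048, 0.1851]
orientation: [[0.692, 0.722, -0.002], [0.722, -0.692, 0.0], [-0.001, -0.002, -1.0]]
ft_force: [0.2, 0.6, -0.4]
finger_gap: 0.0549
```

Run:
```python
from h import *
p,d,i=cam('wrist'); lid(p,world(i,d),(.5936,.0061)); plan(.5936,.0061,.072,-44)
```

```text
lid 2470 593.4 5.8 19.9 0.0999
t 37.57 tcp [0.5902 0.0048 0.1853] phi -43.78 tilt 0.11 F [ 0.6  0.5 -0.3] gap 0.0551 q [-10.  31.  90.  -0.  60.  33.]
tool delta mm [  3.4   1.7 113.3] rz 0.0039
```

>>> apply_moves --delta_rot '[[0,0,0],[0,0,0],[0,0,0],[0,0,0],[0,0,0],[0,0,0],[0,0,0],[0,0,0],[0,0,0],[0,0,0],[0,0,0],[0,0,0],[0,0,0],[0,0,0],[0,0,0],[0,0,0],[0,0,0],[0,0,0],[0,0,0],[0,0,0]]' --delta_pos '[[3.3,1.6,0],[0,0,19],[0,0,19],[0,0,19],[0,0,19],[0,0,19],[0,0,18],[0,0,0],[0,0,0],[0,0,0],[0,0,0],[0,0,0],[0,0,0],[0,0,-10],[0,0,-30],[0,0,-30],[0,0,-30],[0,0,-15],[0,0,0],[0,0,0]]' --claw '[55,55,55,55,55,55,55,55,30,30,30,30,30,30,30,30,30,30,30,30]'

```text
t: 39.23
tcp_pos: [0.5948, 0.0059, 0.1898]
orientation: [[0.694, 0.72, 0.003], [0.72, -0.694, -0.001], [0.002, 0.002, -1.0]]
ft_force: [-0.7, -0.5, -1.0]
finger_gap: 0.0382
```

Run:
```python
from h import *
plan(.4506+.033,.3308+.033,.187,-44)
```

```text
t 39.23 tcp [0.5948 0.0059 0.1898] phi -43.94 tilt 0.16 F [-0.7 -0.5 -1. ] gap 0.0382 q [-10.  31.  89.  -0.  60.  34.]
tool delta mm [ 180.6 -328.4    2.3] rz 0.001
```

>>> apply_moves --delta_rot '[[0,0,0],[0,0,0],[0,0,0],[0,0,0],[0,0,0],[0,0,0],[0,0,0],[0,0,0],[0,0,0],[0,0,0],[0,0,0],[0,0,0],[0,0,0],[0,0,0],[0,0,0]]' --delta_pos '[[15.1,-27.4,0],[15.1,-27.4,0],[15.1,-27.4,0],[15.1,-27.4,0],[15.1,-27.4,0],[15.1,-27.4,0],[15.1,-27.4,0],[15.1,-27.4,0],[15.1,-27.4,0],[15.1,-27.4,0],[15.1,-27.4,0],[15.1,-27.4,0],[0,0,0],[0,0,0],[0,0,0]]' --claw '[30,30,30,30,30,30,30,30,30,30,30,30,30,30,30]'

```text
t: 40.48
tcp_pos: [0.4823, 0.3639, 0.1867]
orientation: [[0.693, 0.721, -0.003], [0.721, -0.693, -0.002], [-0.004, -0.001, -1.0]]
ft_force: [0.3, 0.7, -0.4]
finger_gap: 0.0383
```

Run:
```python
from h import *
crate('wrist'); plan(.4836,.3638,.0255,-44)
```

```text
wrist crate 2176 ((450.0251159667969, 330.64654541015625), (135.80223083496094, 135.989501953125), 89.53290557861328)
t 40.53 tcp [0.4828 0.3635 0.187 ] phi -43.97 tilt 0.17 F [-0.2 -0.6 -1.2] gap 0.0382 q [26. 32. 88. -0. 61. 70.]
tool delta mm [  1.3   0.4 161.5] rz 0.0005
```

>>> apply_moves --delta_rot '[[0,0,0],[0,0,0],[0,0,0],[0,0,0],[0,0,0],[0,0,0],[0,0,0],[0,0,0],[0,0,0],[0,0,0],[0,0,0],[0,0,0],[0,0,0],[0,0,0],[0,0,0],[0,0,0],[0,0,0],[0,0,0],[0,0,0],[0,0,0]]' --delta_pos '[[0.5,0,28],[0,0,28],[0,0,28],[0,0,28],[0,0,28],[0,0,11],[0,0,5],[0,0,3],[0,0,2],[0,0,0],[0,0,0],[0,0,0],[0,0,0],[0,0,0],[0,0,-25],[0,0,-35],[0,0,-35],[0,0,-35],[0,0,-30],[0,0,0]]' --claw '[30,30,30,30,30,30,30,30,30,30,52,52,52,52,52,52,52,52,52,52]'

```text
t: 42.2
tcp_pos: [0.4875, 0.3672, 0.1947]
orientation: [[0.694, 0.72, 0.013], [0.72, -0.694, 0.006], [0.014, 0.005, -1.0]]
ft_force: [1.3, 0.1, 0.2]
finger_gap: 0.0521
```

Run:
```python
from h import *
p,w=crate('wrist'); lid(p,w,(.4836,.364),.044,.054); plan(.4964,-.0947,.185,-44)
```

```text
wrist crate 3289 ((450.0058288574219, 330.800048828125), (135.61599731445312, 136.02857971191406), 89.4919662475586)
lid 1608 484.3 365.0 20.0 0.051
t 42.25 tcp [0.486  0.3663 0.1918] phi -43.93 tilt 0.55 F [ 0.3  0.1 -0.5] gap 0.0521 q [26. 31. 87.  0. 61. 70.]
tool delta mm [-324.9  327.3    4.9] rz 0.0013
```

>>> apply_moves --delta_rot '[[0,0,0],[0,0,0],[0,0,0],[0,0,0],[0,0,0],[0,0,0],[0,0,0],[0,0,0],[0,0,0],[0,0,0],[0,0,0],[0,0,0],[0,0,0],[0,0,0],[0,0,0],[0,0,0],[0,0,0]]' --delta_pos '[[-23.1,23.4,0],[-23.1,23.4,0],[-23.1,23.4,0],[-23.1,23.4,0],[-23.1,23.4,0],[-23.1,23.4,0],[-23.1,23.4,0],[-23.1,23.4,0],[-23.1,23.4,0],[-23.1,23.4,0],[-23.1,23.4,0],[-23.1,23.4,0],[-23.1,23.4,0],[-23.1,23.4,0],[0,0,0],[0,0,0],[0,0,0]]' --claw '[55,55,55,55,55,55,55,55,55,55,55,55,55,55,55,55,55]'

```text
t: 43.67
tcp_pos: [0.4941, -0.0946, 0.1864]
orientation: [[0.694, 0.72, -0.002], [0.72, -0.694, 0.002], [-0.001, -0.003, -1.0]]
ft_force: [-0.3, -0.1, 0.0]
finger_gap: 0.0549
```

Run:
```python
from h import *
p,d,i=cam('wrist'); lid(p,world(i,d),(.4964,-.0947)); plan(.4964,-.0947,.072,-44)
```

```text
lid 2423 496.4 -94.9 19.9 0.0999
t 43.72 tcp [ 0.4942 -0.094   0.1866] phi -43.91 tilt 0.15 F [-0.1  0.4  0.1] gap 0.0551 q [-24.  25. 102.   0.  53.  20.]
tool delta mm [  1.1   2.4 114.6] rz 0.0015
```

>>> apply_moves --delta_rot '[[0,0,0],[0,0,0],[0,0,0],[0,0,0],[0,0,0],[0,0,0],[0,0,0],[0,0,0],[0,0,0],[0,0,0],[0,0,0],[0,0,0],[0,0,0],[0,0,0],[0,0,0],[0,0,0],[0,0,0],[0,0,0],[0,0,0],[0,0,0]]' --delta_pos '[[1.1,2.3,0],[0,0,19],[0,0,19],[0,0,19],[0,0,19],[0,0,19],[0,0,19],[0,0,0],[0,0,0],[0,0,0],[0,0,0],[0,0,0],[0,0,0],[0,0,-10],[0,0,-30],[0,0,-30],[0,0,-30],[0,0,-15],[0,0,0],[0,0,0]]' --claw '[55,55,55,55,55,55,55,55,30,30,30,30,30,30,30,30,30,30,30,30]'

```text
t: 45.38
tcp_pos: [0.498, -0.0964, 0.1898]
orientation: [[0.694, 0.72, 0.003], [0.72, -0.694, -0.001], [0.001, 0.003, -1.0]]
ft_force: [-0.2, 1.5, -1.6]
finger_gap: 0.038
```

Run:
```python
from h import *
plan(.4504-.033,.3308+.033,.187,-44)
```

```text
t 45.38 tcp [ 0.498  -0.0964  0.1898] phi -43.95 tilt 0.19 F [-0.2  1.5 -1.6] gap 0.038 q [-24.  25. 101.  -0.  54.  20.]
tool delta mm [ 275.3 -377.5    1.9] rz 0.0008
```

>>> apply_moves --delta_rot '[[0,0,0],[0,0,0],[0,0,0],[0,0,0],[0,0,0],[0,0,0],[0,0,0],[0,0,0],[0,0,0],[0,0,0],[0,0,0],[0,0,0],[0,0,0],[0,0,0],[0,0,0],[0,0,0],[0,0,0],[0,0,0]]' --delta_pos '[[18.4,-25.2,0],[18.4,-25.2,0],[18.4,-25.2,0],[18.4,-25.2,0],[18.4,-25.2,0],[18.4,-25.2,0],[18.4,-25.2,0],[18.4,-25.2,0],[18.4,-25.2,0],[18.4,-25.2,0],[18.4,-25.2,0],[18.4,-25.2,0],[18.4,-25.2,0],[18.4,-25.2,0],[18.4,-25.2,0],[0,0,0],[0,0,0],[0,0,0]]' --claw '[30,30,30,30,30,30,30,30,30,30,30,30,30,30,30,30,30,30]'

```text
t: 46.88
tcp_pos: [0.4159, 0.3641, 0.1869]
orientation: [[0.694, 0.72, -0.003], [0.72, -0.694, -0.002], [-0.004, -0.001, -1.0]]
ft_force: [0.2, -1.0, -1.1]
finger_gap: 0.0384
```

Run:
```python
from h import *
crate('top'); plan(.4176,.3638,.0255,-44)
```

```text
top crate 645 ((451.6415100097656, 329.66571044921875), (137.4969024658203, 135.92718505859375), 89.123291015625)
t 46.93 tcp [0.4163 0.3637 0.1872] phi -43.98 tilt 0.18 F [-0.3 -0.1 -1.3] gap 0.0383 q [30. 28. 95. -0. 57. 74.]
tool delta mm [  1.5   0.9 161.7] rz 0.0004
```

>>> apply_moves --delta_rot '[[0,0,0],[0,0,0],[0,0,0],[0,0,0],[0,0,0],[0,0,0],[0,0,0],[0,0,0],[0,0,0],[0,0,0],[0,0,0],[0,0,0],[0,0,0],[0,0,0],[0,0,0],[0,0,0],[0,0,0],[0,0,0],[0,0,0],[0,0,0]]' --delta_pos '[[0.6,0,28],[0,0,28],[0,0,28],[0,0,28],[0,0,28],[0,0,11],[0,0,5],[0,0,3],[0,0,2],[0,0,0],[0,0,0],[0,0,0],[0,0,0],[0,0,0],[0,0,-25],[0,0,-35],[0,0,-35],[0,0,-35],[0,0,-40],[0,0,-40]]' --claw '[30,30,30,30,30,30,30,30,30,30,52,52,52,52,52,52,52,52,52,52]'

```text
t: 48.6
tcp_pos: [0.4166, 0.3651, 0.2392]
orientation: [[0.694, 0.72, -0.001], [0.72, -0.694, -0.0], [-0.001, -0.0, -1.0]]
ft_force: [0.4, -0.1, -0.0]
finger_gap: 0.0519
```

>>> apply_moves --delta_rot '[[0,0,0],[0,0,0],[0,0,0],[0,0,0],[0,0,0],[0,0,0],[0,0,0]]' --delta_pos '[[-20,30,0],[-20,30,0],[-20,30,0],[-20,30,0],[-20,30,0],[0,0,0],[0,0,0]]' --claw '[52,52,52,52,52,52,52]'

```text
t: 49.18
tcp_pos: [0.4563, 0.1878, 0.2376]
orientation: [[0.697, 0.717, 0.0], [0.717, -0.697, 0.0], [0.0, -0.0, -1.0]]
ft_force: [0.7, 0.4, 0.4]
finger_gap: 0.0517
```

```bash
python3 - <<'E'
from h import *
p,w=crate('wrist','w11.png')
for c in((.4176,.2994),(.4847,.299),(.4843,.365),(.418,.364)): lid(p,w,c,.044,.054)
p,d,i=cam('top'); w=world(i,d); save(p,'top3.png'); state()
near=np.hypot(w[...,0]-.5228,w[...,1]+.3146)<.07
for c,lo,hi in(((.5228,-.3146),.034,.042),((.5228,-.3146),.08,.095),((.543,.1),.08,.1)):
    m=(np.hypot(w[...,0]-c[0],w[...,1]-c[1])<.05)&(w[...,2]>lo)&(w[...,2]<hi);q=w[m];print(m.sum(),cv2.minAreaRect((q[:,:2]*1000).astype(np.float32)))
E
python3 - <<'E'
import cv2,numpy as np
a=cv2.imread('pics/w11.png');b=cv2.imread('pics/top3.png')
cv2.imwrite('pics/fin.png',np.vstack([a[:300],cv2.resize(b[130:320,120:500],(640,320))[:300]]))
E
```

```text
wrist crate 3509 ((449.94085693359375, 330.420166015625), (136.27345275878906, 136.2050323486328), 89.5476303100586)
lid 1460 417.3 299.0 20.0 0.0509
lid 1614 484.4 298.6 19.9 0.0509
lid 1425 483.9 364.1 20.1 0.0509
lid 1693 418.1 365.1 20.2 0.0508
t 49.28 tcp [0.4558 0.1898 0.2375] phi -43.97 tilt 0.04 F [0.  0.1 0.1] gap 0.0521 q [ 10.  20. 100.   0.  60.  54.]
122 ((524.6761474609375, -315.6238708496094), (21.33783721923828, 55.76974868774414), 89.99082946777344)
123 ((523.8233032226562, -314.9898681640625), (15.795247077941895, 33.21440124511719), 89.47492218017578)
127 ((543.5389404296875, 99.79359436035156), (14.012228965759277, 41.08406066894531), 57.277618408203125)
```

View pics/fin.png

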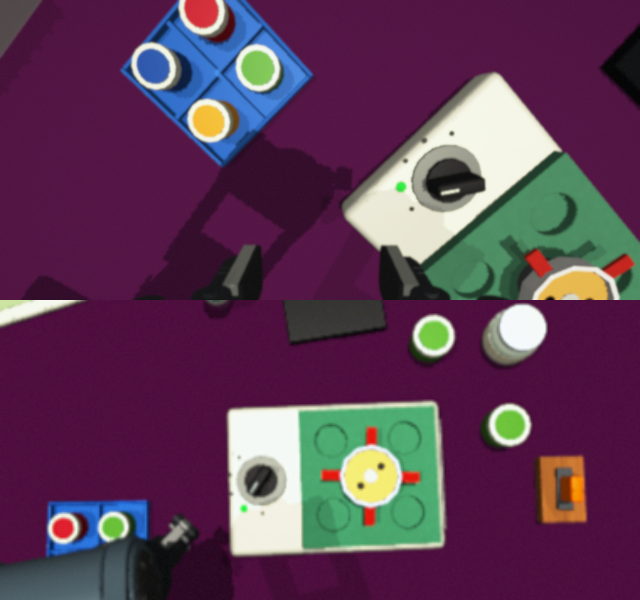

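All four pots stand one to a compartment: blue (155,66), red (203,10), green (258,67), gold (212,121). The dial line points at the green mark (400,187) and the spanner is on its stand. Handing in.

```bash
python3 -c "
from station import ctrl; print(ctrl.sign_off())"
```

```text
the job is handed in; nothing more can be done
None
```

The job is done and handed in at about 49 s on the robot's clock; `sign_off` gives no verdict.

- **Dial:** I turned it from 1.8 to 0.6 rad. In the last picture the bar's measured angle fits 0.6 rad to within about 1°.
- **Keeper:** I turned it clockwise with the spanner only. The spanner turned 0.86 rad, and a further push raised the torque to 0.67 N m, so it is at the stop. Its tabs stand between the pockets.
- **Pots:** Red, blue, green and gold stand one to a compartment in the crate. Every lid measures about 51 mm above the table, which means they sit flat on the floor. I took the green pot in the mixer's pocket, the smallest of the three green ones.
- **Crate:** It was knocked about 33 mm during the run. I measured it again before each placing.
- **Spanner:** It is back upright in its stand, within about 1 mm of centre in the close view just after release. In that view its bar top was 38.5 mm above the table.
- **Other things:** In the pictures the bystanders I could see look unmoved; I did not measure their positions. The gripper was clear of everything at hand-in.

No check failed. The two cameras differed by up to 1.7 mm on the crate, and the top camera put the spanner about 2 mm from the wrist camera's position; both are well inside what was needed.

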